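Rack the painted boards to dry and log their paint jars

ROBOT

A 6-joint arm with a two-finger parallel gripper is mounted at the origin on the work surface. World frame = base frame: x ahead of the robot, y to its left, z up, the work surface at z = 0. Lengths are in m, angles in rad, forces in N, time in s.
With the tool pointing down it reaches from about 0.325 to 0.775 m from the base axis. Payload 5.5 kg.
Tool frame: the origin (TCP) lies midway between the tips of the shut fingers; the grasp point (between the pads) lies 19 mm behind it; z points along the fingers, y is the line along which they close (so a half turn about z gives the same grasp; the last joint's range is limited). The gripper opens to 88 mm and grips with 3 to 60 N. Pads are 20 mm wide; open, the fingers measure 115 mm over their backs; the gripper's body (75 mm by 178 mm) begins 61 mm behind the grasp point.
Start: joints at [-1.329, 0.091, 1.231, -0, 1.82, -0.057], TCP at [0.177, -0.573, 0.223] pointing down, gripper open.
Joint ranges: [-2.87, 2.87], [-0.86, 2.18], [0.17, 2.46], [-1.51, 4.65], [0.06, 2.69], [-2.65, 2.65]. Speed limits (rad/s): [2.57, 2.57, 3.01, 3.14, 3.14, 3.14].

INTERFACE

Orientations are given as a rotation vector (axis times angle).
In Python, from rig import bot, camera gives the robot as it stands.
- The arm moves only by the tool drive_tool, never from a script. Its argument "series" is a list of rows, each a list of 7 numbers: the shift along the tool's x, y, z each as a share of 0.1 m, from -1 to 1, then the turn, a rotation vector about the tool's x, y, z each as a share of 90 degrees, from -1 to 1, then the closure, from 0 (fully open) to 1 (shut). A call has 1 to 12 rows; each row is the pose to reach, as a shift and turn from the pose commanded when the call began, along the tool's axes at that moment; what a row does not reach only later rows make up. A row lasts 1/10 s, in which the tool goes at most 50 mm and 8.59 degrees, less where a joint would pass 70% of its speed; a pose out of reach is approached as far as the arm can. A call with a number of a shift or a turn outside -1 to 1 is refused whole. A call with a gripper value outside its range is refused whole. The fingers move at their own pace and stop on an object; "squeeze" is the grip in N (left out, the last holds). Time passes only in rows, so rows that repeat a pose let the fingers close. It gives the time, the measured TCP pose, the force, the opening and the grip force at its end, in the units of the state.
- bot.state(): the state, without advancing time (a new reading comes with each control period).
- camera(name): name is "side" or "top"; returns a dict with "img" (400x640x3 uint8, red, green, blue), "range_z" (400x640 float32, m along the optical axis (not along the pixel's ray), 0 where there is no reading), "camera_matrix" (3x3 intrinsics, pixels), "rvec" (rotation vector, rad) and "tvec" (3), from world to camera coordinates, as OpenCV has them. Camera axes: x right, y down, z forward; pixel columns grow to the right and rows downward; lengths in m; the calibration is good to about 2 mm. A picture is of the moment at which its call begins.
- bot.job_done(): hands the job in; it is judged then, once.
The state is a dict: "time": time; "q": joint angles; "dq": joint speeds; "joint_efforts": joint torques, N m; "tcp_pos": TCP position; "tcp_rot": TCP orientation; "wrist_force": force on the tool from outside, world axes, zero at the start; "moment": the same for the moment, N m; "width": opening from 0.0 (shut) to 1.0 (fully open); "finger_force": force on a finger pad.
Only numpy, scipy, OpenCV 4.12 (cv2) and the standard library are available. Lean on these libraries where they do the work, as an engineer would, in place of code of your own. Each camera call takes 0.05 s, during which the arm holds its last target. There are 200 camera calls.

TASK

Put the session's work away: stand every painted board from the table easel on edge in the wire drying rack, one to a slot and right down on the rack's wooden base, lowering it in rather than dropping it. Stand the two paint jars they were painted with inside the two printed circles, one in each, with their code labels squarely facing the scanner's window, and when all of that is in place press the scanner's button fully down to log them and let it go. Leave the brush pot, varnish bottle and tape where they are, and leave the boards and jars in place.

Things in the scene. Friction and masses are not known exactly. Their poses are not given: they have to be found in the camera images.
- easel: Low wooden table easel, fixed, 345 mm long along its y; the boards lean on it side by side, 68 mm from middle to middle. Origin on the table under the ledge's middle. It faces its own +x (away from the robot): boards lean back 0.5 rad from upright, tops toward its -x. Its feet reach 85 mm behind and 45 mm in front of the origin.
- easel_ledge (a point): Middle of the ledge on which the boards' lower edges rest, 36 mm above the table. The ledge has a front lip 8 mm high, 20 mm in front of a board's middle plane. Two rails behind carry the boards' backs, the upper reaching 50 mm up the board, so each board's upper half is free in front and behind.
- rack: Drying rack, fixed: dark wooden base 290 (x) x 90 (y) x 15 mm with two zigzag wire rails along x at y = +-21 mm. Origin at the centre of the base's underside. The wires form five slots, at x = -100, -50, 0, 50, 100 mm; a board stands in a slot with its faces toward +-x and its width along y, either way round, midway between the rails.
- rack_floor (a point): Centre of the top of the rack's base, in the middle slot, 15 mm above the table: boards stand at this height. A slot is 11 mm wide up to 36 mm above here and widens to a 30 mm mouth at the wires' top, 57 mm above here. Boards in neighbouring slots are 42 mm apart face to face: beside them open the fingers only part way (about 35 mm).
- scanner: Fixed code scanner: grey block 50 (x) x 200 (y) x 62 mm high, from x = 75 to 125 mm, with a black window with a red line on its -x face, and a flat printed sheet (under 1 mm thick) on the table before it. Origin on the table midway between the two printed circles; +x points from the circles to the window.
- circle_1 (a point): Centre of one printed circle (72 mm outer diameter, black rim) on the sheet, 50 mm to the +y side of the scanner's origin, on the table surface. Either jar may stand in it.
- circle_2 (a point): Centre of the other printed circle, the same, 50 mm to the -y side of the scanner's origin.
- log_button (a joint): Travel of the green push button on top of the scanner: 0 up, 0.006 m fully down; counts as pressed above 0.0045. About 4 N push it fully down; it springs back.
- log_button_top (a point): Centre of the top of the button cap (32 mm across), on top of the scanner block; press straight down.
- brush_pot: White pot 76 mm across and 100 mm high with brushes standing in it (230 mm high in all). Bystander. Origin under its centre.
- varnish: Amber varnish bottle, 52 mm across, 120 mm high. Bystander. Origin under its centre.
- tape: Blue roll of masking tape lying flat, 84 mm across, 24 mm high. Bystander. Origin under its centre.
- board_1: Rigid wooden painted board, 58 mm wide (its y), 100 mm high (its z), 8 mm thick (its x), about 42 g; mainly red picture with a white border on its +x face, bare plywood behind. Origin at the middle of its lower edge; +z points up the board to its top edge. Absent in some runs. It may stand either way round in the rack.
- board_2: Rigid wooden painted board, 58 mm wide (its y), 100 mm high (its z), 8 mm thick (its x), about 42 g; mainly blue picture with a white border on its +x face, bare plywood behind. Origin at the middle of its lower edge; +z points up the board to its top edge. Absent in some runs. It may stand either way round in the rack.
- board_3: Rigid wooden painted board, 58 mm wide (its y), 100 mm high (its z), 8 mm thick (its x), about 42 g; mainly yellow picture with a white border on its +x face, bare plywood behind. Origin at the middle of its lower edge; +z points up the board to its top edge. Absent in some runs. It may stand either way round in the rack.
- board_4: Rigid wooden painted board, 58 mm wide (its y), 100 mm high (its z), 8 mm thick (its x), about 42 g; mainly green picture with a white border on its +x face, bare plywood behind. Origin at the middle of its lower edge; +z points up the board to its top edge. Absent in some runs. It may stand either way round in the rack.
- board_5: Rigid wooden painted board, 58 mm wide (its y), 100 mm high (its z), 8 mm thick (its x), about 42 g; mainly black and white picture with a white border on its +x face, bare plywood behind. Origin at the middle of its lower edge; +z points up the board to its top edge. Absent in some runs. It may stand either way round in the rack.
- jar_1: Round closed red paint jar, 56 mm across and 50 mm high with a black lid 53 mm across, 62 mm high in all, about 180 g. Origin under its centre, +z up; its +x axis points out through its white code label with black bars. A white seal strip runs from the middle of the lid over to the label, so the label's side is seen from above.
- jar_1_label (a point): Middle of the red jar's code label, 28 mm out from the jar's axis and 26 mm up.
- jar_2: Round closed blue paint jar, 56 mm across and 50 mm high with a black lid 53 mm across, 62 mm high in all, about 180 g. Origin under its centre, +z up; its +x axis points out through its white code label with black bars. A white seal strip runs from the middle of the lid over to the label, so the label's side is seen from above.
- jar_2_label (a point): Middle of the blue jar's code label, 28 mm out from the jar's axis and 26 mm up.
There are look-alikes about, which are no part of the job. What is shaped like the board_2 but purple is not meant.

How it is judged:
By the outcome, as a careful person would: the job done as asked, in the order asked, and still so for the second after the job is handed in, with the robot touching nothing.
Of board_1, board_2, board_3, board_4, board_5 only 3 to 5 are there at a start; the rules pass over those that are not, and their reading is None.
At some moment in a run one of jar_1, jar_2 may be knocked a few centimetres aside while the robot is not near it.
It also fails if it takes over 210 s, if anything falls off the work surface, if the arm or the gripper's body presses on something with over 40 N, if the wrist force passes 120 N, or if a joint passes its speed limit or range.

## Working session

There is one attempt and no reset: what is moved stays moved. The work goes in short steps, Python scripts to look and compute and a tool call to move; the robot and the scene stay as the last step left them, time stands still between calls to the robot, and variables do not carry over. Pictures are saved under pics/ and viewed, at most 14 in all, crops included, and the job is handed in when it is done.

Besides the shell and the picture viewer there is one more tool, called as name(argument=value, ...) on one line, values as JSON. drive_tool: Moves the arm, as the interface text tells. Its arguments: {"type":"object","properties":{"series":{"type":"array","items":{"type":"array","items":{"type":"number","minimum":-1,"maximum":1}}},"squeeze":{"type":"number"}},"required":["series"]}

```bash
ls; mkdir -p pics; cat > h.py <<'E'
import numpy as np, cv2
from rig import bot, camera
def save(name,out):
    c=camera(name); cv2.imwrite('pics/'+out+'.png',c['img'][:,:,::-1]); np.savez('pics/'+out+'.npz',**c); return c
def cloud(c):
    z=c['range_z'];K=np.array(c['camera_matrix']);v,u=np.mgrid[:400,:640]
    P=np.stack([(u-K[0,2])/K[0,0]*z,(v-K[1,2])/K[1,1]*z,z],-1)
    R=cv2.Rodrigues(np.array(c['rvec'],float))[0]
    W=(P-np.array(c['tvec']).ravel())@R
    W[z==0]=np.nan
    return W
E
python3 - <<'E'
from h import *
for n in('top','side'):
    c=save(n,n+'0');R=cv2.Rodrigues(np.array(c['rvec'],float))[0];print(n,-R.T@np.array(c['tvec']).ravel(),R[2],c['camera_matrix'][0])
print(bot.state())
E
```

```text
pics
top [0.51795789 0.10561348 1.07838283] [ 0.06197753  0.01914306 -0.99789395] [362.45202118   0.         322.00494836]
side [0.52787085 1.24009849 1.09371208] [ 0.044432   -0.73817701 -0.67314226] [438.45002482   0.         320.84433176]
{'time': 0.1, 'q': array([-1.32866850e+00,  9.17811393e-02,  1.23175971e+00, -1.60530498e-05,
        1.81979344e+00, -5.66946130e-02]), 'dq': array([-0.00057573, -0.00144706, -0.00156666,  0.00149908,  0.00110966,
       -0.00016941]), 'joint_efforts': array([ 2.12034800e-03, -4.47857308e+01, -4.07570636e+01,  6.99777575e-02,
        2.84395757e-02, -1.04851476e-04]), 'tcp_pos': array([ 0.17656978, -0.57315467,  0.22162466]), 'tcp_rot': array([-3.10487934e+00, -4.67380668e-01,  2.77471757e-04]), 'wrist_force': array([-0.01444876,  0.60364266,  0.73913829]), 'moment': array([-0.05493039, -0.01803638,  0.06673795]), 'finger_force': 0.0, 'width': 0.9982187818168148}
```

View pics/top0.png

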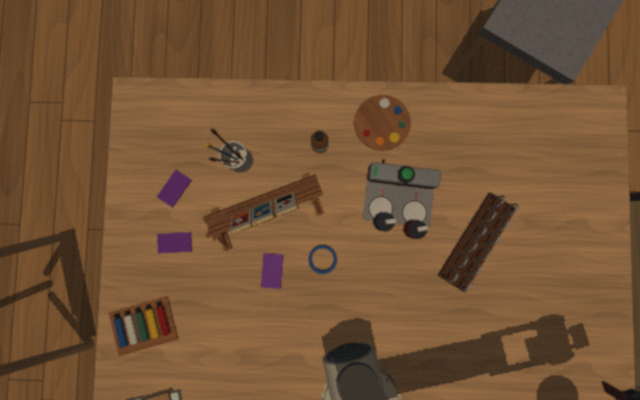

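View pics/side0.png

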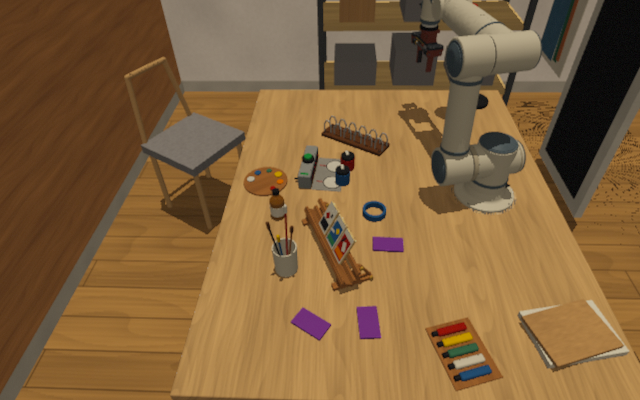

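The pictures show the easel with boards near top (265,210), jars at top (383,220) and (415,228), the rack at (478,242), and the scanner at (404,176). The purple boards lie flat at (174,188), (174,243) and (272,270); they are the look-alikes. I'll enlarge the work area to confirm.

```bash
python3 - <<'E'
from h import *
t=cv2.imread('pics/top0.png');s=cv2.imread('pics/side0.png')
a=cv2.resize(t[150:300,195:525],None,fx=2.4,fy=2.4,interpolation=3)
b=cv2.resize(s[110:290,265:405],None,fx=1.35,fy=1.35,interpolation=3)
cv2.imwrite('pics/c1.png',a)
b=cv2.resize(s[110:290,265:405],None,fx=3.3,fy=3.3,interpolation=3);cv2.imwrite('pics/c2.png',b)
E
```

```text
(no output)
```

View pics/c1.png

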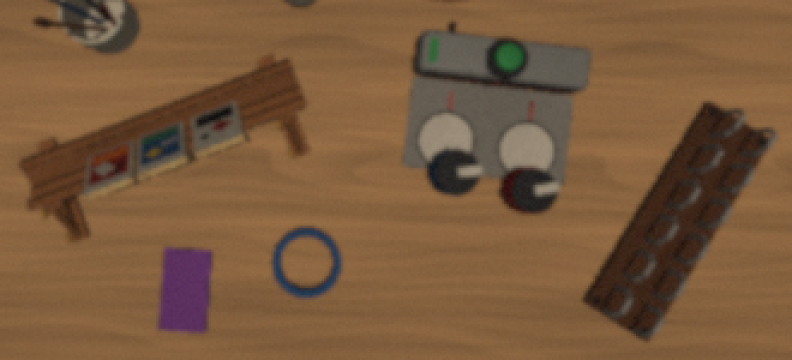

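View pics/c2.png

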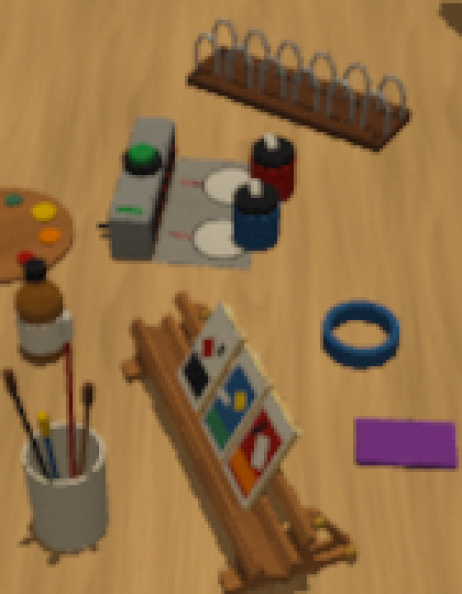

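Three boards are on the easel: red, blue and black/white, at crop c1 (105,165), (160,145) and (215,125). They lean and carry pictures with white borders; the flat purple ones don't fit. The blue jar is at c1 (453,170), the red at (530,188), and both seal strips point right. Now I'll measure.

```bash
cat >> h.py <<'E'
def load(n): return dict(np.load('pics/'+n+'.npz'))
def scene(tag,top=None,side=None):
    T,S=(top or load('top'+tag)),(side or load('side'+tag))
    return [(c,cloud(c),cv2.cvtColor(c['img'],cv2.COLOR_RGB2HSV)) for c in(T,S)]
def jars(cs):
    for n,(c,W,H) in zip(('top','side'),cs):
        near=(W[...,0]>.3)&(W[...,0]<.75)&(W[...,1]>-.35)&(W[...,1]<.12)
        z=W[...,2]
        lid=near&(z>.054)&(z<.072)&(((H[...,2]<75))|((H[...,1]<60)&(H[...,2]>120)))
        k,l,st,ce=cv2.connectedComponentsWithStats(lid.astype(np.uint8))
        for i in range(1,k):
            if st[i,4]<60: continue
            m=l==i;P=W[m];(cx,cy),r=cv2.minEnclosingCircle(P[:,:2].astype(np.float32))
            w=P[(H[m][:,2]>120)&(H[m][:,1]<60)]
            d=w[:,:2].mean(0)-[cx,cy] if len(w) else [0,0]
            ring=near&(np.hypot(W[...,0]-cx,W[...,1]-cy)<.034)&(z>.01)&(z<.05)&(H[...,1]>120)
            print(n,'lid',np.round([cx,cy,r,np.median(P[:,2])],4),len(P),'strip deg',np.round(np.degrees(np.arctan2(d[1],d[0])),1),len(w),'hue',np.median(H[ring][:,0]) if ring.any() else None, ce[i].round())
E
python3 - <<'E'
from h import *
cs=scene('0')
jars(cs)
for n,(c,W,H) in zip('TS',cs):
    z=W[...,2]
    # boards: high points near easel
    near=(W[...,0]>.38)&(W[...,0]<.68)&(W[...,1]>.1)&(W[...,1]<.5)
    m=near&(z>.085)&(z<.14);P=W[m]
    m&= True
    print(n,'board pts',len(P),P.min(0).round(3),P.max(0).round(3))
    # rack base top
    m=(z>.010)&(z<.020)&(W[...,1]<-.1)&(W[...,1]>-.55)&(W[...,0]>.2)&(H[...,2]<120)
    k,l,st,ce=cv2.connectedComponentsWithStats(cv2.morphologyEx(m.astype(np.uint8),3,np.ones((9,9))))
    i=1+st[1:,4].argmax();P=W[(l==i)&m][:,:2].astype(np.float32)
    print(n,'rack',cv2.minAreaRect(P),len(P))
    # wires
    w=(z>.045)&(z<.085)&(W[...,1]<-.15)&(W[...,1]>-.55)&(W[...,0]>.25)&(W[...,0]<.65)
    Q=W[w]; print('wires',len(Q),cv2.minAreaRect(Q[:,:2].astype(np.float32)) if len(Q)>4 else'')
    m=(z>.057)&(z<.067)&(W[...,1]<.1)&(W[...,1]>-.2)&(W[...,0]>.5)&(W[...,0]<.75)&(H[...,1]<60)&(H[...,2]>75)
    k,l,st,ce=cv2.connectedComponentsWithStats(cv2.morphologyEx(m.astype(np.uint8),3,np.ones((7,7))))
    i=1+st[1:,4].argmax();P=W[(l==i)&m][:,:2].astype(np.float32)
    print(n,'scanner',cv2.minAreaRect(P),len(P))
    g=(H[...,0]>45)&(H[...,0]<85)&(H[...,1]>120)&(z>.06)&(W[...,0]>.5)&(W[...,1]<.1)&(W[...,1]>-.2)
    P=W[g];print('button',len(P),cv2.minEnclosingCircle(P[:,:2].astype(np.float32)),np.percentile(P[:,2],[10,50,90]))
    # white circles on the sheet
    m=(abs(z)<.006)&(H[...,1]<70)&(H[...,2]>110)&(W[...,0]>.4)&(W[...,0]<.65)&(W[...,1]<.1)&(W[...,1]>-.2)
    k,l,st,ce=cv2.connectedComponentsWithStats(m.astype(np.uint8))
    for i in range(1,k):
        if st[i,4]>40: print('circ',W[l==i].mean(0).round(4),st[i,4],np.median(H[l==i],0))
E
```

```text
top lid [ 0.5224 -0.0543  0.0265  0.062 ] 242 strip deg -82.5 34 hue 101.0 [385. 221.]
top lid [ 0.5042 -0.1431  0.0266  0.0621] 246 strip deg -77.5 32 hue 4.0 [417. 229.]
side lid [ 0.6489 -0.1752  0.0308  0.0644] 71 strip deg -98.3 71 hue 3.5 [311. 149.]
side lid [ 0.5041 -0.1402  0.0274  0.0647] 90 strip deg -84.6 11 hue 2.0 [347. 156.]
side lid [ 0.6688 -0.0515  0.0382  0.0644] 95 strip deg -163.5 95 hue 1.5 [305. 168.]
side lid [ 0.5249 -0.053   0.0287  0.0631] 111 strip deg -76.3 16 hue 104.0 [342. 170.]
T board pts 743 [0.481 0.189 0.085] [0.68 0.4  0.14]
T rack ((0.471689373254776, -0.32854312658309937), (0.09018289297819138, 0.2900140881538391), 58.65485763549805) 2521
wires 768 ((0.5268458724021912, -0.23463645577430725), (0.2675623297691345, 0.2872498333454132), 59.10432434082031)
T scanner ((0.6611141562461853, -0.05033170059323311), (0.08094079792499542, 0.04436708986759186), 83.88692474365234) 377
button 111 ((0.6612746119499207, -0.07192569971084595), 0.05098140984773636) [0.07475581 0.08308112 0.08565345]
circ [ 0.5682 -0.0459  0.0013] 305 [ 18.  56. 151.]
circ [ 0.555  -0.1465  0.0015] 343 [ 18.  56. 150.]
S board pts 723 [0.483 0.189 0.085] [0.68  0.405 0.14 ]
S rack ((0.47138869762420654, -0.3280661106109619), (0.10303698480129242, 0.28742292523384094), 57.89626693725586) 546
wires 345 ((0.5252722501754761, -0.23861375451087952), (0.26664161682128906, 0.2851177752017975), 59.05787658691406)
S scanner ((0.6547871828079224, -0.10340419411659241), (0.193668931722641, 0.04530493915081024), 84.18748474121094) 210
button 49 ((0.658574104309082, -0.07052472233772278), 0.05116759240627289) [0.06723964 0.08281811 0.08746461]
circ [ 0.5867 -0.0904  0.0027] 505 [ 20.  53. 129.]
```

```bash
python3 - <<'E'
from h import *
cs=scene('0')
Z=[]
for n,(c,W,H) in zip('TS',cs):
    z=W[...,2]
    m=(z>.058)&(z<.100)&(W[...,1]<.05)&(W[...,1]>-.25)&(W[...,0]>.60)&(W[...,0]<.72)
    P=W[m][:,:2].astype(np.float32);r=cv2.minAreaRect(P);print(n,'scanner',r,len(P))
    m=(z>.058)&(z<.066)&(W[...,1]<.05)&(W[...,1]>-.25)&(W[...,0]>.60)&(W[...,0]<.72)
    r=cv2.minAreaRect(W[m][:,:2].astype(np.float32));print(n,'scanner low',r)
    m=(z>.078)&(W[...,1]<-.03)&(W[...,1]>-.15)&(W[...,0]>.60)&(W[...,0]<.72)
    print('button',cv2.minEnclosingCircle(W[m][:,:2].astype(np.float32)),np.median(z[m]),m.sum())
    # sheet
    m=(abs(z)<.006)&(H[...,1]<75)&(W[...,1]<.07)&(W[...,1]>-.25)&(W[...,0]>.48)&(W[...,0]<.64)
    k,l,st,ce=cv2.connectedComponentsWithStats(m.astype(np.uint8));i=1+st[1:,4].argmax();
    print('sheet',cv2.minAreaRect(W[l==i][:,:2].astype(np.float32)),st[i,4])
    # boards front plane
    near=(W[...,0]>.42)&(W[...,0]<.62)&(W[...,1]>.1)&(W[...,1]<.45)
    P=W[near&(z>.06)&(z<.16)];C=c['img'][near&(z>.06)&(z<.16)]
    best=None;rng=np.random.default_rng(0)
    for _ in range(3000):
        a=P[rng.choice(len(P),3,0)];nn=np.cross(a[1]-a[0],a[2]-a[0]);L=np.linalg.norm(nn)
        if L<1e-5: continue
        nn/=L; nn*=np.sign(nn[2])
        if not .35<nn[2]<.6: continue
        k=(abs((P-a[0])@nn)<.003)
        if best is None or k.sum()>best.sum(): best=k
    Q=P[best];c0=Q.mean(0);nn=np.linalg.svd(Q-c0)[2][2];nn*=np.sign(nn[2])
    yaw=np.arctan2(nn[1],nn[0]);ey=np.array([-np.sin(yaw),np.cos(yaw),0]);up=np.cross(nn,ey)
    k=abs((P-c0)@nn)<.004;Q=P[k];Cq=C[k];a=(Q-c0)@ey;b=(Q-c0)@up
    print(n,'plane',c0.round(4),nn.round(3),'lean',np.arcsin(nn[2]).round(3),'yaw deg',np.degrees(yaw).round(2),len(Q),'up ext',np.percentile(b,[0,2,98,100]).round(4),'y ext',np.percentile(a,[0,1,99,100]).round(4))
    np.savez('pics/b'+n,a=a,b=b,C=Cq,c0=c0,nn=nn,ey=ey,up=up)
    im=np.zeros((150,300,3),np.uint8);im[(75-b*500).astype(int).clip(0,149),(150-a*1000*.6).astype(int).clip(0,299)]=Cq
    cv2.imwrite('pics/bb'+n+'.png',cv2.resize(im[:,:,::-1],None,fx=2,fy=2))
i=np.vstack([cv2.imread('pics/bb%s.png'%s) for s in'TS']);cv2.imwrite('pics/bb.png',i)
E
```

```text
T scanner ((0.6560647487640381, -0.10781629383563995), (0.19796405732631683, 0.04945718124508858), 84.30206298828125) 1147
T scanner low ((0.6560647487640381, -0.10781629383563995), (0.19796405732631683, 0.04945718124508858), 84.30206298828125)
button ((0.6563151478767395, -0.10801127552986145), 0.015703510493040085) 0.08332266930289838 103
sheet ((0.5767624974250793, -0.09876462072134018), (0.19800879061222076, 0.11474692821502686), 85.09419250488281) 2157
T plane [0.5366 0.2839 0.0986] [0.8   0.327 0.503] lean 0.527 yaw deg 22.24 833 up ext [-0.0442 -0.0423  0.0332  0.0357] y ext [-0.0945 -0.0927  0.0917  0.0942]
S scanner ((0.6569191813468933, -0.107378751039505), (0.2101237028837204, 0.0497804656624794), 84.36412811279297) 416
S scanner low ((0.6569191813468933, -0.107378751039505), (0.2101237028837204, 0.0497804656624794), 84.36412811279297)
button ((0.6584314107894897, -0.10469412803649902), 0.023814300075173378) 0.0847040990124214 52
sheet ((0.5787782669067383, -0.1003512591123581), (0.1969667673110962, 0.1094580888748169), 86.36197662353516) 531
S plane [0.5364 0.2907 0.0961] [0.803 0.329 0.496] lean 0.519 yaw deg 22.3 858 up ext [-0.0436 -0.0393  0.0377  0.0397] y ext [-0.1035 -0.0995  0.0867  0.0882]
```

View pics/bb.png

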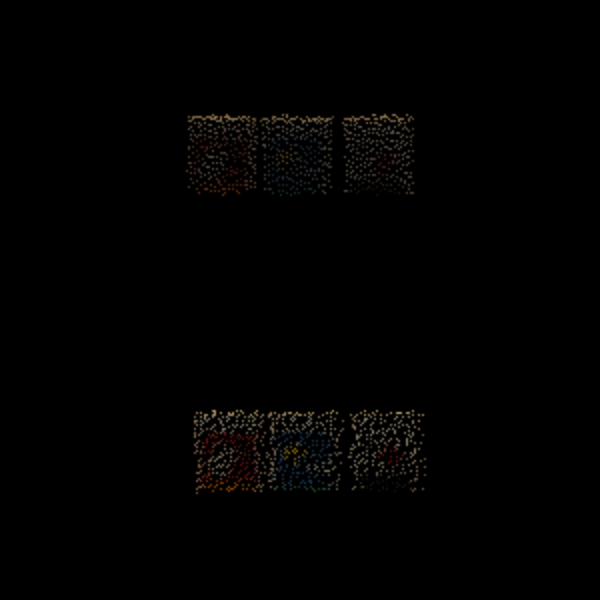

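```bash
cat >> h.py <<'E'
from scipy.spatial.transform import Rotation as Ro
def rot(yang,tilt=0,tdir=0):
    """tool down with y axis at yang deg; then tilted so that z leans toward heading yang by tilt rad"""
    a=np.radians(yang);y=np.array([np.cos(a),np.sin(a),0]);z=np.array([0,0,-1.])
    y2=np.cos(tilt)*y+np.array([0,0,np.sin(tilt)]);z2=np.sin(tilt)*y+np.cos(tilt)*z
    return Ro.from_matrix(np.stack([np.cross(y2,z2),y2,z2],1))
def plan(way,start=None,dec=2):
    """way: list of (pos,Rotation). prints calls (tool-frame shares) and rows needed"""
    s=bot.state();p,R=(s['tcp_pos'],Ro.from_rotvec(s['tcp_rot'])) if start is None else start
    for P,Q in way:
        P=np.array(P,float)
        for _ in range(15):
            d=R.inv().apply(P-p)/.1;r=(R.inv()*Q).as_rotvec()/(np.pi/2)
            f=min(1,.999/max(abs(d).max(),abs(r).max(),1e-9))
            D=np.round(d*f,dec);q=np.round((Ro.from_rotvec(r*np.pi/2*f)).as_rotvec()/(np.pi/2),dec)
            n=max(np.linalg.norm(D)*.1/.05,np.linalg.norm(q)*90/8.59)
            print([float(x) for x in np.r_[D,q]],'rows %.1f'%n)
            p=p+R.apply(D*.1);R=R*Ro.from_rotvec(q*np.pi/2)
            if f==1:break
        print('  ->',p.round(4),'err',np.round((P-p)*1000,1))
    return p,R
UP=np.array([-.4436,-.1819,.8776])
E
python3 - <<'E'
from h import *
E_=rot(22.3,.5); red=np.array([.5099,.3427,.094])
plan([((.4,0,.27),rot(0)),(red+.10*UP,E_),(red,E_)])
E
```

```text
[0.79, -1.0, -0.1, -0.0, -0.0, -0.17] rows 2.6
[1.0, -0.73, -0.1, -0.0, -0.0, -0.16] rows 2.5
[1.0, -0.4, -0.08, -0.0, -0.0, -0.14] rows 2.2
[1.0, -0.16, -0.08, -0.0, -0.0, -0.13] rows 2.0
[1.0, 0.04, -0.07, -0.0, -0.0, -0.14] rows 2.0
[0.53, 0.14, -0.05, -0.0, -0.0, -0.07] rows 1.1
  -> [ 4.001e-01 -2.000e-04  2.705e-01] err [-0.1  0.2 -0.5]
[1.0, 0.2, 0.27, -0.1, 0.02, -0.07] rows 2.1
[1.0, 0.27, 0.36, -0.1, 0.02, -0.08] rows 2.2
[1.0, 0.35, 0.46, -0.1, 0.02, -0.08] rows 2.3
[0.1, 0.04, 0.06, -0.01, 0.0, -0.01] rows 0.2
  -> [0.4653 0.3245 0.1812] err [0.2 0.  0.6]
[0.0, 0.01, 1.0, -0.0, 0.0, -0.0] rows 2.0
  -> [0.5102 0.3424 0.0936] err [-0.3  0.3  0.4]
```

drive_tool(series=[[0.79, -1.0, -0.1, 0, 0, -0.17, 0.4], [0.79, -1.0, -0.1, 0, 0, -0.17, 0.4], [0.79, -1.0, -0.1, 0, 0, -0.17, 0.4]], squeeze=20)

```text
time: 0.4
tcp_pos: [0.2235, -0.4522, 0.2325]
tcp_rot: [-3.014, -0.883, -0.001]
wrist_force: [-0.4, 0.0, 0.8]
width: 0.765
finger_force: 0.0
```

drive_tool(series=[[1.0, -0.73, -0.1, 0, 0, -0.16, 0.5], [1.0, -0.73, -0.1, 0, 0, -0.16, 0.5], [1.0, -0.73, -0.1, 0, 0, -0.16, 0.5]])

```text
time: 0.7
tcp_pos: [0.2688, -0.3366, 0.2431]
tcp_rot: [2.88, 1.255, 0.001]
wrist_force: [0.6, 0.0, 0.1]
width: 0.512
finger_force: 0.0
```

drive_tool(series=[[1.0, -0.4, -0.08, 0, 0, -0.14, 0.5], [1.0, -0.4, -0.08, 0, 0, -0.14, 0.5], [1.0, -0.4, -0.08, 0, 0, -0.14, 0.5]])

```text
time: 1.0
tcp_pos: [0.3085, -0.2356, 0.2515]
tcp_rot: [2.722, 1.566, 0.003]
wrist_force: [-1.0, 0.2, 1.0]
width: 0.501
finger_force: 0.0
```

drive_tool(series=[[1.0, -0.16, -0.08, 0, 0, -0.13, 0.5], [1.0, -0.16, -0.08, 0, 0, -0.13, 0.5], [1.0, -0.16, -0.08, 0, 0, -0.13, 0.5]])

```text
time: 1.3
tcp_pos: [0.3458, -0.1408, 0.2591]
tcp_rot: [2.548, 1.838, 0.003]
wrist_force: [0.4, -0.6, 0.2]
width: 0.501
finger_force: 0.0
```

drive_tool(series=[[1.0, 0.04, -0.07, 0, 0, -0.14, 0.5], [1.0, 0.04, -0.07, 0, 0, -0.14, 0.5], [1.0, 0.04, -0.07, 0, 0, -0.14, 0.5]])

```text
time: 1.6
tcp_pos: [0.3816, -0.0478, 0.2655]
tcp_rot: [-2.33, -2.105, -0.002]
wrist_force: [-0.5, -0.4, 0.5]
width: 0.495
finger_force: 0.0
```

drive_tool(series=[[0.53, 0.14, -0.05, 0, 0, -0.07, 0.5], [0.53, 0.14, -0.05, 0, 0, -0.07, 0.5]])

```text
time: 1.8
tcp_pos: [0.401, 0.0014, 0.2702]
tcp_rot: [-2.216, -2.226, -0.0]
wrist_force: [-0.8, 0.2, 1.1]
width: 0.501
finger_force: 0.0
```

drive_tool(series=[[1.0, 0.2, 0.27, -0.1, 0.02, -0.07, 0.5], [1.0, 0.2, 0.27, -0.1, 0.02, -0.07, 0.5], [1.0, 0.2, 0.27, -0.1, 0.02, -0.07, 0.5]])

```text
time: 2.1
tcp_pos: [0.4195, 0.1014, 0.2415]
tcp_rot: [2.031, 2.273, 0.202]
wrist_force: [-0.8, -0.7, 0.1]
width: 0.5
finger_force: 0.0
```

drive_tool(series=[[1.0, 0.27, 0.36, -0.1, 0.02, -0.08, 0.5], [1.0, 0.27, 0.36, -0.1, 0.02, -0.08, 0.5], [1.0, 0.27, 0.36, -0.1, 0.02, -0.08, 0.5]])

```text
time: 2.4
tcp_pos: [0.4404, 0.204, 0.2121]
tcp_rot: [1.816, 2.311, 0.39]
wrist_force: [0.5, -1.1, -0.1]
width: 0.503
finger_force: 0.0
```

drive_tool(series=[[1.0, 0.35, 0.46, -0.1, 0.02, -0.08, 0.5], [1.0, 0.35, 0.46, -0.1, 0.02, -0.08, 0.5], [1.0, 0.35, 0.46, -0.1, 0.02, -0.08, 0.5]])

```text
time: 2.7
tcp_pos: [0.4632, 0.3123, 0.1813]
tcp_rot: [1.595, 2.326, 0.564]
wrist_force: [-0.6, 0.1, -0.7]
width: 0.502
finger_force: 0.0
```

```bash
python3 - <<'E'
from h import *
E_=rot(22.3,.5); red=np.array([.5099,.3427,.094])
s=bot.state();print(s['time'],s['tcp_pos'],s['q'].round(2),s['wrist_force'])
plan([(red+.10*UP,E_),(red,E_)])
E
```

```text
2.7 [0.46324516 0.31225387 0.18134514] [ 0.6  -0.46  1.85 -0.11  1.28  0.23] [-0.61804433  0.10002879 -0.70571422]
[0.11, 0.06, 0.03, -0.02, 0.0, -0.01] rows 0.3
  -> [0.4655 0.3249 0.1814] err [ 0.  -0.4  0.3]
[0.0, -0.01, 1.0, 0.0, 0.01, -0.0] rows 2.0
  -> [0.5099 0.3423 0.0935] err [0.  0.4 0.5]
```

drive_tool(series=[[0.11, 0.06, 0.03, -0.02, 0.0, -0.01, 0.5], [0.11, 0.06, 0.03, -0.02, 0.0, -0.01, 0.5]])

```text
time: 2.9
tcp_pos: [0.4663, 0.3238, 0.1833]
tcp_rot: [1.563, 2.314, 0.595]
wrist_force: [-0.6, -0.0, 0.4]
width: 0.504
finger_force: 0.0
```

drive_tool(series=[[0, 0, 0.4, 0, 0, 0, 0.5], [0, 0, 0.7, 0, 0, 0, 0.5], [0, 0, 1.0, 0, 0, 0, 0.5], [0, 0, 1.0, 0, 0, 0, 0.5], [0, 0, 1.0, 0, 0, 0, 1], [0, 0, 1.0, 0, 0, 0, 1], [0, 0, 1.0, 0, 0, 0, 1], [0, 0, 1.0, 0, 0, 0, 1], [0, 0, 1.0, 0, 0, 0, 1], [0, 0, 1.0, 0, 0, 0, 1]], squeeze=20)

```text
time: 3.9
tcp_pos: [0.5107, 0.3433, 0.0982]
tcp_rot: [1.56, 2.315, 0.601]
wrist_force: [-3.1, -1.4, 5.0]
width: 0.096
finger_force: 20.0
```

```bash
python3 - <<'E'
from h import *
save('top','t1')
rx=np.array([np.cos(np.radians(-31.35)),np.sin(np.radians(-31.35)),0]);rc=np.array([.4716,-.3284,0])
red=np.array([.5099,.3427,.094]);E_=rot(22.3,.5);K=rot(-31.35)
s=-.10
plan([(bot.state()['tcp_pos']+.14*UP,E_),((.43,.05,.27),rot(0)),(rc+s*rx+[0,0,.19],K),(rc+s*rx+[0,0,.095],K)])
E
```

```text
[-0.01, 0.01, -1.0, 0.0, 0.0, -0.0] rows 2.0
[0.0, 0.0, -0.4, 0.01, 0.0, -0.0] rows 0.8
  -> [0.4484 0.3176 0.2208] err [0.3 0.3 0.2]
[-1.0, -0.33, -0.41, 0.13, -0.02, 0.1] rows 2.3
[-1.0, -0.23, -0.29, 0.12, -0.03, 0.09] rows 2.1
[-0.51, -0.07, -0.11, 0.06, -0.01, 0.05] rows 1.1
  -> [0.4299 0.0504 0.2701] err [ 0.1 -0.4 -0.1]
[-1.0, -0.13, 0.25, 0.0, 0.0, 0.11] rows 2.1
[-1.0, 0.04, 0.25, 0.0, 0.0, 0.1] rows 2.1
[-1.0, 0.19, 0.25, 0.0, 0.0, 0.11] rows 2.1
[-0.25, 0.1, 0.06, 0.0, 0.0, 0.03] rows 0.6
  -> [ 0.3862 -0.2766  0.1902] err [ 0.   0.2 -0.2]
[0.0, -0.0, 0.95, 0.0, 0.0, -0.0] rows 1.9
  -> [ 0.3864 -0.277   0.0952] err [-0.2  0.6 -0.2]
```

drive_tool(series=[[0, 0, -0.3, 0, 0, 0, 1], [0, 0, -0.65, 0, 0, 0, 1], [0, 0, -1.0, 0, 0, 0, 1], [0, 0, -1.0, 0, 0, 0, 1]])

```text
time: 4.35
tcp_pos: [0.466, 0.3262, 0.1911]
tcp_rot: [1.557, 2.311, 0.612]
wrist_force: [1.0, 0.1, 0.9]
width: 0.088
finger_force: 20.0
```

drive_tool(series=[[0, 0, -0.4, 0, 0, 0, 1], [0, 0, -0.4, 0, 0, 0, 1]])

```text
time: 4.55
tcp_pos: [0.4476, 0.3187, 0.2241]
tcp_rot: [1.558, 2.312, 0.608]
wrist_force: [0.1, 0.2, 0.8]
width: 0.093
finger_force: 20.0
```

drive_tool(series=[[-0.5, -0.16, -0.2, 0.06, -0.01, 0.05, 1], [-1.0, -0.33, -0.41, 0.13, -0.02, 0.1, 1], [-1.0, -0.33, -0.41, 0.13, -0.02, 0.1, 1], [-1.0, -0.33, -0.41, 0.13, -0.02, 0.1, 1]])

```text
time: 4.95
tcp_pos: [0.4406, 0.2058, 0.2386]
tcp_rot: [1.845, 2.303, 0.379]
wrist_force: [-1.1, 1.0, -0.8]
width: 0.087
finger_force: 20.0
```

drive_tool(series=[[-1.0, -0.23, -0.29, 0.12, -0.03, 0.09, 1], [-1.0, -0.23, -0.29, 0.12, -0.03, 0.09, 1], [-1.0, -0.23, -0.29, 0.12, -0.03, 0.09, 1]])

```text
time: 5.25
tcp_pos: [0.4333, 0.1001, 0.2563]
tcp_rot: [2.09, 2.252, 0.134]
wrist_force: [0.7, -0.2, -1.3]
width: 0.092
finger_force: 20.0
```

drive_tool(series=[[-0.51, -0.07, -0.11, 0.06, -0.01, 0.05, 1], [-0.51, -0.07, -0.11, 0.06, -0.01, 0.05, 1]])

```text
time: 5.45
tcp_pos: [0.429, 0.0485, 0.2653]
tcp_rot: [2.219, 2.21, 0.015]
wrist_force: [0.3, 0.1, -0.5]
width: 0.091
finger_force: 20.0
```

drive_tool(series=[[-1.0, -0.13, 0.25, 0, 0, 0.11, 1], [-1.0, -0.13, 0.25, 0, 0, 0.11, 1], [-1.0, -0.13, 0.25, 0, 0, 0.11, 1]])

```text
time: 5.75
tcp_pos: [0.415, -0.0516, 0.2382]
tcp_rot: [2.402, 2.012, 0.017]
wrist_force: [0.1, 0.6, -0.4]
width: 0.086
finger_force: 20.0
```

drive_tool(series=[[-1.0, 0.04, 0.25, 0, 0, 0.1, 1], [-1.0, 0.04, 0.25, 0, 0, 0.1, 1], [-1.0, 0.04, 0.25, 0, 0, 0.1, 1]])

```text
time: 6.05
tcp_pos: [0.4021, -0.1504, 0.213]
tcp_rot: [2.553, 1.819, 0.019]
wrist_force: [-0.2, 1.2, -0.4]
width: 0.089
finger_force: 20.0
```

drive_tool(series=[[-1.0, 0.19, 0.25, 0, 0, 0.11, 1], [-1.0, 0.19, 0.25, 0, 0, 0.11, 1], [-1.0, 0.19, 0.25, 0, 0, 0.11, 1]])

```text
time: 6.35
tcp_pos: [0.3884, -0.2505, 0.1878]
tcp_rot: [2.701, 1.594, 0.02]
wrist_force: [0.5, 1.3, -1.2]
width: 0.088
finger_force: 20.0
```

```bash
cat >> h.py <<'E'
RX=np.array([np.cos(np.radians(-31.35)),np.sin(np.radians(-31.35)),0]);RC=np.array([.4716,-.3284,0]);K=rot(-31.35)
E
python3 - <<'E'
from h import *
plan([(RC-.1*RX+[0,0,.19],K),(RC-.1*RX+[0,0,.13],K)])
c=save('side','s2');print(bot.state()['wrist_force'],bot.state()['width'])
W=cloud(c);m=(abs(W[...,0]-.386)<.07)&(abs(W[...,1]+.277)<.07)&(W[...,2]<.18)&(W[...,2]>.09);P=W[m];print(len(P),P.min(0),P.max(0));
cv2.imwrite('pics/c3.png',cv2.resize(c['img'][60:190,290:430,::-1],None,fx=4,fy=4,interpolation=3))
E
```

```text
[-0.24, 0.11, -0.02, 0.01, -0.01, 0.03] rows 0.5
  -> [ 0.3864 -0.2768  0.1897] err [-0.2  0.5  0.3]
[0.01, -0.0, 0.6, -0.0, 0.0, -0.0] rows 1.2
  -> [ 0.3865 -0.2762  0.1297] err [-0.3 -0.2  0.3]
[-0.74783189  0.76540508  0.88794156] 0.09170624953135897
95 [ 0.37387303 -0.28024351  0.1196535 ] [ 0.40767351 -0.21965696  0.1793947 ]
```

View pics/c3.png

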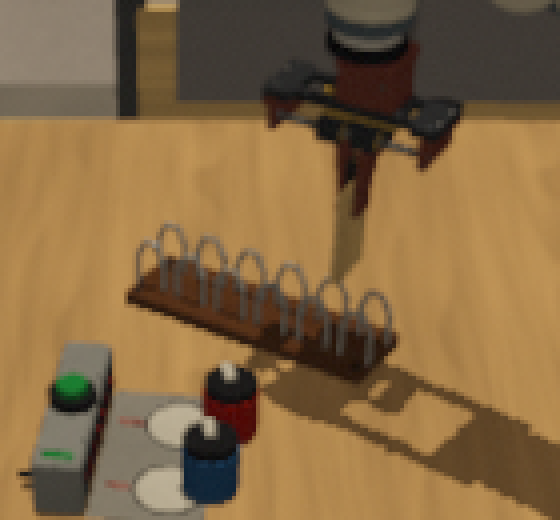

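The board hangs vertical over the near end slot, crop (348,240), and both jars are still beside their circles. I'll lower it in.

drive_tool(series=[[-0.24, 0.11, -0.02, 0.01, -0.01, 0.03, 1], [-0.24, 0.11, -0.02, 0.01, -0.01, 0.03, 1], [-0.24, 0.11, -0.02, 0.01, -0.01, 0.03, 1]])

```text
time: 6.7
tcp_pos: [0.388, -0.2735, 0.1928]
tcp_rot: [2.738, 1.539, -0.009]
wrist_force: [-0.4, -0.4, 0.0]
width: 0.094
finger_force: 20.0
```

drive_tool(series=[[0.01, 0, 0.2, 0, 0, 0, 1], [0.01, 0, 0.4, 0, 0, 0, 1], [0.01, 0, 0.6, 0, 0, 0, 1], [0.01, 0, 0.6, 0, 0, 0, 1], [0.01, 0, 0.6, 0, 0, 0, 1]])

```text
time: 7.2
tcp_pos: [0.3874, -0.2736, 0.1332]
tcp_rot: [2.739, 1.537, -0.01]
wrist_force: [-0.7, 0.2, 0.0]
width: 0.09
finger_force: 20.0
```

```bash
python3 - <<'E'
from h import *
print(bot.state()['wrist_force'])
plan([(RC-.1*RX+[0,0,.091],K)])
c=save('top','t3');
W=cloud(c)
m=(abs(W[...,0]-.386)<.07)&(abs(W[...,1]+.277)<.07)&(W[...,2]<.12)&(W[...,2]>.085);P=W[m]-RC;print(len(P),(P@RX).round(3)[:40],)
E
```

```text
[-0.70475029  0.24934525  0.02181437]
[-0.03, 0.01, 0.42, -0.0, 0.0, -0.0] rows 0.8
  -> [ 0.3865 -0.2769  0.0912] err [-0.3  0.5 -0.2]
26 [-0.099 -0.099 -0.098 -0.096 -0.103 -0.102 -0.101 -0.1   -0.099 -0.098
 -0.104 -0.103 -0.103 -0.102 -0.101 -0.104 -0.104 -0.104 -0.104 -0.104
 -0.104 -0.104 -0.104 -0.104 -0.104 -0.104]
```

drive_tool(series=[[-0.03, 0.01, 0.15, 0, 0, 0, 1], [-0.03, 0.01, 0.25, 0, 0, 0, 1], [-0.03, 0.01, 0.35, 0, 0, 0, 1], [-0.03, 0.01, 0.4, 0, 0, 0, 1], [-0.03, 0.01, 0.4, 0, 0, 0, 1], [-0.03, 0.01, 0.4, 0, 0, 0, 1]])

```text
time: 7.85
tcp_pos: [0.3859, -0.2783, 0.0927]
tcp_rot: [2.741, 1.534, -0.011]
wrist_force: [1.5, -0.5, 0.2]
width: 0.091
finger_force: 20.0
```

drive_tool(series=[[0, 0, 0.03, 0, 0, 0, 1], [0, 0, 0.03, 0, 0, 0, 1], [0, 0, 0.03, 0, 0, 0, 1]])

```text
time: 8.15
tcp_pos: [0.386, -0.2783, 0.0899]
tcp_rot: [2.74, 1.534, -0.011]
wrist_force: [-0.3, 0.3, -0.6]
width: 0.092
finger_force: 20.0
```

drive_tool(series=[[0, 0, 0.03, 0, 0, 0, 1], [0, 0, 0.03, 0, 0, 0, 1], [0, 0, 0.03, 0, 0, 0, 1]])

```text
time: 8.45
tcp_pos: [0.3858, -0.2782, 0.0865]
tcp_rot: [2.741, 1.534, -0.011]
wrist_force: [0.6, 0.1, -0.8]
width: 0.086
finger_force: 20.0
```

drive_tool(series=[[0, 0, 0.02, 0, 0, 0, 1], [0, 0, 0.02, 0, 0, 0, 1], [0, 0, 0.02, 0, 0, 0, 1]])

```text
time: 8.75
tcp_pos: [0.3858, -0.2782, 0.0846]
tcp_rot: [2.741, 1.534, -0.011]
wrist_force: [0.1, 0.1, -0.3]
width: 0.09
finger_force: 20.0
```

drive_tool(series=[[0, 0, 0.02, 0, 0, 0, 1], [0, 0, 0.02, 0, 0, 0, 1], [0, 0, 0.02, 0, 0, 0, 1]])

```text
time: 9.05
tcp_pos: [0.3861, -0.2785, 0.0841]
tcp_rot: [2.739, 1.534, -0.01]
wrist_force: [-1.1, 1.5, 6.2]
width: 0.089
finger_force: 20.0
```

drive_tool(series=[[0, 0, 0.02, 0, 0, 0, 1], [0, 0, 0.02, 0, 0, 0, 1], [0, 0, 0.02, 0, 0, 0, 1]])

```text
time: 9.35
tcp_pos: [0.3863, -0.2787, 0.084]
tcp_rot: [2.738, 1.533, -0.01]
wrist_force: [-3.7, 3.8, 14.2]
width: 0.091
finger_force: 20.0
```

drive_tool(series=[[0, 0, -0.03, 0, 0, 0, 1], [0, 0, -0.03, 0, 0, 0, 0.85], [0, 0, -0.03, 0, 0, 0, 0.6], [0, 0, -0.03, 0, 0, 0, 0.6], [0, 0, -0.03, 0, 0, 0, 0.6], [0, 0, -0.03, 0, 0, 0, 0.6]])

```text
time: 9.95
tcp_pos: [0.3858, -0.2781, 0.0833]
tcp_rot: [2.741, 1.535, -0.011]
wrist_force: [-0.2, -0.1, -0.2]
width: 0.399
finger_force: 0.0
```

drive_tool(series=[[0, 0, -0.3, 0, 0, 0, 0.6], [0, 0, -0.7, 0, 0, 0, 0.6], [0, 0, -1.0, 0, 0, 0, 0.6], [0, 0, -1.0, 0, 0, 0, 0.6]])

```text
time: 10.35
tcp_pos: [0.3879, -0.279, 0.189]
tcp_rot: [2.734, 1.531, -0.006]
wrist_force: [-0.3, -0.3, 0.2]
width: 0.4
finger_force: 0.0
```

```bash
cat >> h.py <<'E'
EA=rot(22.3,.5)
E
python3 - <<'E'
from h import *
c=save('top','t4');W=cloud(c)
m=(abs(W[...,0]-.386)<.06)&(abs(W[...,1]+.277)<.06)&(W[...,2]<.13)&(W[...,2]>.095);P=W[m]-RC;print(len(P),np.median(P@RX),np.median(P@np.cross([0,0,1],RX)),np.percentile(P[:,2],[5,50,95]))
blue=np.array([.5334,.2851,.094])+.004*UP
plan([((.42,0,.27),rot(0)),(blue+.10*UP,EA)])
E
```

```text
95 -0.0991201799436956 0.0012952769097808164 [0.09825301 0.11440636 0.11774143]
[1.0, -0.46, -0.34, -0.0, 0.0, -0.14] rows 2.3
[1.0, -0.22, -0.31, -0.0, 0.0, -0.13] rows 2.1
[0.67, -0.01, -0.21, -0.0, 0.0, -0.08] rows 1.4
  -> [ 4.195e-01 -3.000e-04  2.700e-01] err [ 0.5  0.3 -0. ]
[1.0, 0.25, 0.31, -0.12, 0.02, -0.09] rows 2.2
[1.0, 0.35, 0.42, -0.12, 0.03, -0.09] rows 2.3
[0.54, 0.23, 0.31, -0.08, 0.02, -0.06] rows 1.3
  -> [0.4877 0.2663 0.1852] err [-0.5 -0.1  0.1]
```

drive_tool(series=[[1.0, -0.46, -0.34, 0, 0, -0.14, 0.5], [1.0, -0.46, -0.34, 0, 0, -0.14, 0.5], [1.0, -0.46, -0.34, 0, 0, -0.14, 0.5]])

```text
time: 10.7
tcp_pos: [0.3998, -0.1654, 0.2171]
tcp_rot: [-2.551, -1.832, 0.009]
wrist_force: [0.3, 0.4, -0.1]
width: 0.5
finger_force: 0.0
```

drive_tool(series=[[1.0, -0.22, -0.31, 0, 0, -0.13, 0.5], [1.0, -0.22, -0.31, 0, 0, -0.13, 0.5], [1.0, -0.22, -0.31, 0, 0, -0.13, 0.5]])

```text
time: 11.0
tcp_pos: [0.4118, -0.0627, 0.2479]
tcp_rot: [-2.349, -2.085, 0.009]
wrist_force: [-0.3, -1.1, -0.2]
width: 0.502
finger_force: 0.0
```

drive_tool(series=[[0.67, -0.01, -0.21, 0, 0, -0.08, 0.5], [0.67, -0.01, -0.21, 0, 0, -0.08, 0.5]])

```text
time: 11.2
tcp_pos: [0.4189, 0.002, 0.2676]
tcp_rot: [-2.216, -2.224, 0.012]
wrist_force: [-0.4, -1.4, -1.3]
width: 0.497
finger_force: 0.0
```

drive_tool(series=[[1.0, 0.25, 0.31, -0.12, 0.02, -0.09, 0.5], [1.0, 0.25, 0.31, -0.12, 0.02, -0.09, 0.5], [1.0, 0.25, 0.31, -0.12, 0.02, -0.09, 0.5]])

```text
time: 11.5
tcp_pos: [0.4425, 0.1027, 0.2329]
tcp_rot: [1.979, 2.291, 0.224]
wrist_force: [-0.5, -0.4, -0.6]
width: 0.504
finger_force: 0.0
```

drive_tool(series=[[1.0, 0.35, 0.42, -0.12, 0.03, -0.09, 0.5], [1.0, 0.35, 0.42, -0.12, 0.03, -0.09, 0.5], [1.0, 0.35, 0.42, -0.12, 0.03, -0.09, 0.5]])

```text
time: 11.8
tcp_pos: [0.4699, 0.2066, 0.1992]
tcp_rot: [1.734, 2.327, 0.455]
wrist_force: [-0.3, -0.2, -0.6]
width: 0.497
finger_force: 0.0
```

drive_tool(series=[[0.54, 0.23, 0.31, -0.08, 0.02, -0.06, 0.5], [0.54, 0.23, 0.31, -0.08, 0.02, -0.06, 0.5], [0.54, 0.23, 0.31, -0.08, 0.02, -0.06, 0.5]])

```text
time: 12.1
tcp_pos: [0.4862, 0.2666, 0.1809]
tcp_rot: [1.567, 2.334, 0.598]
wrist_force: [-0.4, 0.3, 0.3]
width: 0.503
finger_force: 0.0
```

```bash
python3 - <<'E'
from h import *
blue=np.array([.5334,.2851,.094])+.004*UP
c=save('side','s5');W=cloud(c);H=cv2.cvtColor(c['img'],cv2.COLOR_RGB2HSV)
for n,lo,hi in(('blue',95,120),):
    m=(H[...,0]>lo)&(H[...,0]<hi)&(H[...,1]>120)&(W[...,2]>.06)&(W[...,1]>.15)&(W[...,1]<.42);print(n,m.sum(),np.median(W[m],0))
c=load('side0');W=cloud(c);H=cv2.cvtColor(c['img'],cv2.COLOR_RGB2HSV)
m=(H[...,0]>lo)&(H[...,0]<hi)&(H[...,1]>120)&(W[...,2]>.06)&(W[...,1]>.15)&(W[...,1]<.42);print(n,m.sum(),np.median(W[m],0))
plan([(blue+.10*UP,EA),(blue,EA)])
E
```

```text
blue 82 [0.54327427 0.29288258 0.08972921]
blue 82 [0.5433114  0.29251331 0.08945392]
[0.0, 0.02, -0.02, -0.0, -0.0, -0.0] rows 0.1
  -> [0.4876 0.2663 0.1853] err [-0.3 -0.1 -0. ]
[-0.01, -0.0, 1.0, -0.0, -0.0, -0.0] rows 2.0
  -> [0.5319 0.2842 0.0975] err [-0.3  0.2  0. ]
```

drive_tool(series=[[0, 0.02, 0.3, 0, 0, 0, 0.5], [0, 0.02, 0.6, 0, 0, 0, 0.5], [0, 0.02, 0.98, 0, 0, 0, 0.5], [0, 0.02, 0.98, 0, 0, 0, 0.5], [0, 0.02, 0.98, 0, 0, 0, 0.5], [0, 0.02, 0.98, 0, 0, 0, 1], [0, 0.02, 0.98, 0, 0, 0, 1], [0, 0.02, 0.98, 0, 0, 0, 1], [0, 0.02, 0.98, 0, 0, 0, 1], [0, 0.02, 0.98, 0, 0, 0, 1], [0, 0.02, 0.98, 0, 0, 0, 1]])

```text
time: 13.25
tcp_pos: [0.5318, 0.2865, 0.0997]
tcp_rot: [1.564, 2.33, 0.607]
wrist_force: [-1.4, -0.5, 2.5]
width: 0.094
finger_force: 20.0
```

drive_tool(series=[[0, 0, -0.3, 0, 0, 0, 1], [0, 0, -0.65, 0, 0, 0, 1], [0, 0, -1.0, 0, 0, 0, 1], [0, 0, -1.0, 0, 0, 0, 1]])

```text
time: 13.65
tcp_pos: [0.4883, 0.2679, 0.1936]
tcp_rot: [1.56, 2.324, 0.617]
wrist_force: [0.6, 0.0, 0.3]
width: 0.091
finger_force: 20.0
```

drive_tool(series=[[0, 0, -0.4, 0, 0, 0, 1], [0, 0, -0.4, 0, 0, 0, 1]])

```text
time: 13.85
tcp_pos: [0.4703, 0.2601, 0.2267]
tcp_rot: [1.562, 2.326, 0.614]
wrist_force: [0.7, -0.5, 2.4]
width: 0.088
finger_force: 20.0
```

```bash
python3 - <<'E'
from h import *
plan([((.45,.05,.27),rot(0)),(RC+[0,0,.19],K),(RC+[0,0,.13],K)])
E
```

```text
[-1.0, -0.35, -0.47, 0.17, -0.04, 0.13] rows 2.3
[-0.93, -0.2, -0.28, 0.15, -0.03, 0.11] rows 2.0
  -> [0.4501 0.0504 0.2698] err [-0.1 -0.4  0.2]
[-1.0, 0.06, 0.21, -0.0, 0.0, 0.09] rows 2.0
[-1.0, 0.2, 0.22, -0.0, 0.0, 0.09] rows 2.1
[-1.0, 0.35, 0.22, -0.0, 0.0, 0.1] rows 2.2
[-0.63, 0.33, 0.15, -0.0, 0.0, 0.07] rows 1.5
  -> [ 0.4711 -0.3283  0.19  ] err [ 0.5 -0.1 -0. ]
[0.0, 0.0, 0.6, -0.0, 0.0, -0.0] rows 1.2
  -> [ 0.4711 -0.3283  0.13  ] err [ 0.5 -0.1 -0. ]
```

drive_tool(series=[[-0.5, -0.17, -0.23, 0.09, -0.02, 0.06, 1], [-1.0, -0.35, -0.47, 0.17, -0.04, 0.13, 1], [-1.0, -0.35, -0.47, 0.17, -0.04, 0.13, 1], [-1.0, -0.35, -0.47, 0.17, -0.04, 0.13, 1]])

```text
time: 14.25
tcp_pos: [0.46, 0.1452, 0.2445]
tcp_rot: [1.93, 2.294, 0.288]
wrist_force: [0.9, 0.6, -0.5]
width: 0.087
finger_force: 20.0
```

drive_tool(series=[[-0.93, -0.2, -0.28, 0.15, -0.03, 0.11, 1], [-0.93, -0.2, -0.28, 0.15, -0.03, 0.11, 1], [-0.93, -0.2, -0.28, 0.15, -0.03, 0.11, 1]])

```text
time: 14.55
tcp_pos: [0.4512, 0.0471, 0.2638]
tcp_rot: [-2.223, -2.213, 0.019]
wrist_force: [-0.6, 0.9, -1.3]
width: 0.09
finger_force: 20.0
```

drive_tool(series=[[-1.0, 0.06, 0.21, 0, 0, 0.09, 1], [-1.0, 0.06, 0.21, 0, 0, 0.09, 1], [-1.0, 0.06, 0.21, 0, 0, 0.09, 1]])

```text
time: 14.85
tcp_pos: [0.4556, -0.0529, 0.2414]
tcp_rot: [-2.372, -2.055, 0.016]
wrist_force: [-0.4, -0.3, -0.9]
width: 0.092
finger_force: 20.0
```

drive_tool(series=[[-1.0, 0.2, 0.22, 0, 0, 0.09, 1], [-1.0, 0.2, 0.22, 0, 0, 0.09, 1], [-1.0, 0.2, 0.22, 0, 0, 0.09, 1]])

```text
time: 15.15
tcp_pos: [0.4612, -0.1541, 0.22]
tcp_rot: [-2.511, -1.883, 0.016]
wrist_force: [0.5, 0.2, -0.3]
width: 0.094
finger_force: 20.0
```

drive_tool(series=[[-1.0, 0.35, 0.22, 0, 0, 0.1, 1], [-1.0, 0.35, 0.22, 0, 0, 0.1, 1], [-1.0, 0.35, 0.22, 0, 0, 0.1, 1]])

```text
time: 15.45
tcp_pos: [0.4672, -0.2592, 0.1987]
tcp_rot: [-2.65, -1.682, 0.015]
wrist_force: [-0.3, 0.4, -0.7]
width: 0.089
finger_force: 20.0
```

drive_tool(series=[[-0.63, 0.33, 0.15, 0, 0, 0.07, 1], [-0.63, 0.33, 0.15, 0, 0, 0.07, 1], [-0.63, 0.33, 0.15, 0, 0, 0.07, 1], [-0.63, 0.33, 0.15, 0, 0, 0.07, 1]])

```text
time: 15.85
tcp_pos: [0.4711, -0.3268, 0.1866]
tcp_rot: [-2.737, -1.539, 0.011]
wrist_force: [-0.1, 0.2, 0.0]
width: 0.089
finger_force: 20.0
```

```bash
python3 - <<'E'
from h import *
plan([(RC+[0,0,.19],K),(RC+[0,0,.13],K)])
E
```

```text
[-0.01, 0.01, -0.03, -0.0, 0.0, 0.0] rows 0.1
  -> [ 0.4715 -0.3282  0.1896] err [ 0.1 -0.2  0.4]
[0.0, 0.0, 0.6, -0.0, 0.0, 0.0] rows 1.2
  -> [ 0.4711 -0.3283  0.1296] err [ 0.5 -0.1  0.4]
```

drive_tool(series=[[-0.01, 0.01, 0.2, 0, 0, 0, 1], [-0.01, 0.01, 0.4, 0, 0, 0, 1], [-0.01, 0.01, 0.6, 0, 0, 0, 1], [-0.01, 0.01, 0.7, 0, 0, 0, 1], [-0.01, 0.01, 0.8, 0, 0, 0, 1], [-0.01, 0.01, 0.9, 0, 0, 0, 1], [-0.01, 0.01, 0.95, 0, 0, 0, 1], [-0.01, 0.01, 0.95, 0, 0, 0, 1], [-0.01, 0.01, 0.95, 0, 0, 0, 1]])

```text
time: 16.75
tcp_pos: [0.4701, -0.3307, 0.0925]
tcp_rot: [2.74, 1.537, -0.012]
wrist_force: [0.9, -0.8, -0.4]
width: 0.093
finger_force: 20.0
```

drive_tool(series=[[0, 0, 0.03, 0, 0, 0, 1], [0, 0, 0.03, 0, 0, 0, 1], [0, 0, 0.03, 0, 0, 0, 1]])

```text
time: 17.05
tcp_pos: [0.4699, -0.3307, 0.0891]
tcp_rot: [2.74, 1.537, -0.012]
wrist_force: [-0.2, -0.0, 0.0]
width: 0.09
finger_force: 20.0
```

drive_tool(series=[[0, 0, 0.02, 0, 0, 0, 1], [0, 0, 0.02, 0, 0, 0, 1], [0, 0, 0.02, 0, 0, 0, 1]])

```text
time: 17.35
tcp_pos: [0.4699, -0.3305, 0.0869]
tcp_rot: [-2.74, -1.537, 0.012]
wrist_force: [-0.4, 0.3, 0.1]
width: 0.089
finger_force: 20.0
```

drive_tool(series=[[0, 0, 0.02, 0, 0, 0, 1], [0, 0, 0.02, 0, 0, 0, 1], [0, 0, 0.02, 0, 0, 0, 1]])

```text
time: 17.65
tcp_pos: [0.47, -0.3308, 0.0867]
tcp_rot: [2.739, 1.536, -0.012]
wrist_force: [-3.4, 1.9, 7.0]
width: 0.091
finger_force: 20.0
```

drive_tool(series=[[0, 0, 0.02, 0, 0, 0, 1], [0, 0, 0.02, 0, 0, 0, 1], [0, 0, 0.02, 0, 0, 0, 1]])

```text
time: 17.95
tcp_pos: [0.4707, -0.3318, 0.0864]
tcp_rot: [2.736, 1.534, -0.01]
wrist_force: [-2.2, -0.6, 10.7]
width: 0.086
finger_force: 20.0
```

drive_tool(series=[[0, 0, -0.03, 0, 0, 0, 1], [0, 0, -0.03, 0, 0, 0, 0.85], [0, 0, -0.03, 0, 0, 0, 0.6], [0, 0, -0.03, 0, 0, 0, 0.6], [0, 0, -0.03, 0, 0, 0, 0.6], [0, 0, -0.03, 0, 0, 0, 0.6]])

```text
time: 18.55
tcp_pos: [0.4698, -0.3305, 0.0856]
tcp_rot: [-2.739, -1.537, 0.013]
wrist_force: [1.1, -0.2, -0.3]
width: 0.397
finger_force: 0.0
```

drive_tool(series=[[0, 0, -0.3, 0, 0, 0, 0.6], [0, 0, -0.7, 0, 0, 0, 0.6], [0, 0, -1.0, 0, 0, 0, 0.6], [0, 0, -1.0, 0, 0, 0, 0.6]])

```text
time: 18.95
tcp_pos: [0.4722, -0.3314, 0.192]
tcp_rot: [2.733, 1.533, -0.007]
wrist_force: [0.6, -0.1, 0.6]
width: 0.397
finger_force: 0.0
```

```bash
python3 - <<'E'
from h import *
c=save('top','t6');W=cloud(c)
m=(abs(W[...,0]-RC[0])<.06)&(abs(W[...,1]-RC[1])<.06)&(W[...,2]<.13)&(W[...,2]>.095);P=W[m]-RC;print(len(P),np.median(P@RX),np.median(P@np.cross([0,0,1],RX)),np.percentile(P[:,2],[5,50,95]))
blk=np.array([.5592,.2221,.094])+.004*UP
plan([((.45,0,.27),rot(0)),(blk+.10*UP,EA)])
jars(scene('',c,camera('side'))[:1])
E
```

```text
99 -0.0006947968889919852 0.0007502906928905704 [0.09841491 0.11335324 0.11699756]
[1.0, -0.7, -0.31, -0.0, 0.0, -0.13] rows 2.5
[1.0, -0.44, -0.27, -0.0, 0.0, -0.11] rows 2.3
[0.97, -0.23, -0.25, -0.0, 0.0, -0.11] rows 2.1
  -> [ 0.4504 -0.      0.2697] err [-0.4  0.   0.3]
[1.0, 0.31, 0.41, -0.16, 0.03, -0.12] rows 2.2
[0.95, 0.39, 0.56, -0.16, 0.04, -0.12] rows 2.3
  -> [0.5134 0.2036 0.1849] err [-0.3 -0.4  0.4]
top lid [ 0.5224 -0.0543  0.0265  0.062 ] 246 strip deg -82.2 36 hue 106.0 [385. 221.]
top lid [ 0.5038 -0.1438  0.0267  0.0618] 243 strip deg -75.8 34 hue 5.0 [417. 229.]
top lid [ 0.4834 -0.3274  0.0353  0.0662] 70 strip deg 0.0 0 hue 12.0 [482. 238.]
```

drive_tool(series=[[1.0, -0.7, -0.31, 0, 0, -0.13, 0.5], [1.0, -0.7, -0.31, 0, 0, -0.13, 0.5], [1.0, -0.7, -0.31, 0, 0, -0.13, 0.5]])

```text
time: 19.35
tcp_pos: [0.4626, -0.2055, 0.2155]
tcp_rot: [-2.563, -1.81, 0.013]
wrist_force: [0.5, -0.7, 1.6]
width: 0.496
finger_force: 0.0
```

drive_tool(series=[[1.0, -0.44, -0.27, 0, 0, -0.11, 0.5], [1.0, -0.44, -0.27, 0, 0, -0.11, 0.5], [1.0, -0.44, -0.27, 0, 0, -0.11, 0.5]])

```text
time: 19.65
tcp_pos: [0.4553, -0.0957, 0.2431]
tcp_rot: [-2.397, -2.027, 0.011]
wrist_force: [0.9, 0.1, 0.7]
width: 0.497
finger_force: 0.0
```

drive_tool(series=[[0.97, -0.23, -0.25, 0, 0, -0.11, 0.5], [0.97, -0.23, -0.25, 0, 0, -0.11, 0.5], [0.97, -0.23, -0.25, 0, 0, -0.11, 0.5]])

```text
time: 19.95
tcp_pos: [0.4496, 0.0041, 0.268]
tcp_rot: [-2.211, -2.227, 0.01]
wrist_force: [0.1, -0.6, 0.0]
width: 0.499
finger_force: 0.0
```

drive_tool(series=[[1.0, 0.31, 0.41, -0.16, 0.03, -0.12, 0.5], [1.0, 0.31, 0.41, -0.16, 0.03, -0.12, 0.5], [1.0, 0.31, 0.41, -0.16, 0.03, -0.12, 0.5], [1.0, 0.31, 0.41, -0.16, 0.03, -0.12, 0.5]])

```text
time: 20.35
tcp_pos: [0.4794, 0.1, 0.2236]
tcp_rot: [1.902, 2.305, 0.3]
wrist_force: [-0.6, -0.3, -1.1]
width: 0.502
finger_force: 0.0
```

drive_tool(series=[[0.95, 0.39, 0.56, -0.16, 0.04, -0.12, 0.5], [0.95, 0.39, 0.56, -0.16, 0.04, -0.12, 0.5], [0.95, 0.39, 0.56, -0.16, 0.04, -0.12, 0.5], [0.95, 0.39, 0.56, -0.16, 0.04, -0.12, 0.5]])

```text
time: 20.75
tcp_pos: [0.5122, 0.2035, 0.1814]
tcp_rot: [1.567, 2.334, 0.601]
wrist_force: [-0.2, -0.7, -0.5]
width: 0.5
finger_force: 0.0
```

```bash
python3 - <<'E'
from h import *
blk=np.array([.5592,.2221,.094])+.004*UP
for c in(load('side0'),save('side','s7')):
    W=cloud(c);n=np.array([.812,.333,.479]);ey=np.array([-.379,.925,0]);c0=np.array([.5366,.2839,.0986])
    D=W-c0;m=(abs(D@n)<.006)&(W[...,2]>.07)&(W[...,2]<.14)&((D@ey)<-.03)&((D@ey)>-.12);a=D[m]@ey;print(m.sum(),np.percentile(a,[2,50,98]))
plan([(blk+.10*UP,EA),(blk,EA)])
E
```

```text
245 [-0.09589402 -0.06175908 -0.03656993]
247 [-0.09429202 -0.06201731 -0.03534148]
[0.0, 0.01, -0.02, -0.0, -0.01, -0.0] rows 0.1
  -> [0.5128 0.2029 0.1855] err [ 0.3  0.3 -0.3]
[0.01, 0.0, 1.0, -0.0, 0.0, -0.0] rows 2.0
[-0.0, 0.0, 0.0, -0.0, 0.0, -0.0] rows 0.0
  -> [0.557  0.2213 0.0978] err [ 0.5  0.1 -0.2]
```

drive_tool(series=[[0, 0.02, 0.3, 0, 0, 0, 0.5], [0, 0.02, 0.6, 0, 0, 0, 0.5], [0, 0.02, 0.98, 0, 0, 0, 0.5], [0, 0.02, 0.98, 0, 0, 0, 0.5], [0, 0.02, 0.98, 0, 0, 0, 0.5], [0, 0.02, 0.98, 0, 0, 0, 1], [0, 0.02, 0.98, 0, 0, 0, 1], [0, 0.02, 0.98, 0, 0, 0, 1], [0, 0.02, 0.98, 0, 0, 0, 1], [0, 0.02, 0.98, 0, 0, 0, 1], [0, 0.02, 0.98, 0, 0, 0, 1]])

```text
time: 21.9
tcp_pos: [0.5573, 0.2238, 0.0991]
tcp_rot: [1.564, 2.332, 0.607]
wrist_force: [-2.6, -1.5, 3.4]
width: 0.092
finger_force: 20.0
```

drive_tool(series=[[0, 0, -0.3, 0, 0, 0, 1], [0, 0, -0.65, 0, 0, 0, 1], [0, 0, -1.0, 0, 0, 0, 1], [0, 0, -1.0, 0, 0, 0, 1]])

```text
time: 22.3
tcp_pos: [0.514, 0.2049, 0.1929]
tcp_rot: [1.559, 2.325, 0.616]
wrist_force: [1.1, 1.0, 0.7]
width: 0.086
finger_force: 20.0
```

drive_tool(series=[[0, 0, -0.4, 0, 0, 0, 1], [0, 0, -0.4, 0, 0, 0, 1]])

```text
time: 22.5
tcp_pos: [0.496, 0.1971, 0.2261]
tcp_rot: [1.561, 2.327, 0.613]
wrist_force: [1.0, -0.2, 1.3]
width: 0.095
finger_force: 20.0
```

```bash
python3 - <<'E'
from h import *
G=RC+.1*RX
plan([((.47,.0,.29),rot(0)),((.47,-.2,.27),K),(G+[0,0,.21],K),(G+[0,0,.19],K)])
E
```

```text
[-1.0, -0.32, -0.61, 0.19, -0.04, 0.14] rows 2.5
[-0.79, -0.18, -0.34, 0.13, -0.03, 0.1] rows 1.8
  -> [ 4.699e-01 -4.000e-04  2.903e-01] err [ 0.1  0.4 -0.3]
[-1.0, -0.0, 0.11, -0.0, 0.0, 0.18] rows 2.0
[-0.96, 0.27, 0.1, 0.0, 0.0, 0.17] rows 2.0
  -> [ 0.4697 -0.2002  0.27  ] err [ 0.3  0.2 -0. ]
[-0.64, 1.0, 0.36, 0.0, 0.0, 0.0] rows 2.5
[-0.44, 0.68, 0.25, 0.0, 0.0, 0.0] rows 1.7
  -> [ 0.5571 -0.38    0.2095] err [-0.1 -0.5  0.5]
[-0.0, 0.0, 0.2, 0.0, 0.0, 0.0] rows 0.4
  -> [ 0.5571 -0.38    0.1895] err [-0.1 -0.4  0.5]
```

drive_tool(series=[[-0.5, -0.16, -0.3, 0.1, -0.02, 0.07, 1], [-1.0, -0.32, -0.61, 0.19, -0.04, 0.14, 1], [-1.0, -0.32, -0.61, 0.19, -0.04, 0.14, 1], [-1.0, -0.32, -0.61, 0.19, -0.04, 0.14, 1]])

```text
time: 22.9
tcp_pos: [0.4822, 0.0804, 0.2579]
tcp_rot: [1.963, 2.3, 0.252]
wrist_force: [-0.2, 0.7, -0.8]
width: 0.088
finger_force: 20.0
```

drive_tool(series=[[-0.79, -0.18, -0.34, 0.13, -0.03, 0.1, 1], [-0.79, -0.18, -0.34, 0.13, -0.03, 0.1, 1], [-0.79, -0.18, -0.34, 0.13, -0.03, 0.1, 1]])

```text
time: 23.2
tcp_pos: [0.4709, -0.0023, 0.2844]
tcp_rot: [-2.218, -2.219, 0.02]
wrist_force: [-0.0, 0.1, -0.5]
width: 0.093
finger_force: 20.0
```

drive_tool(series=[[-1.0, 0, 0.11, 0, 0, 0.18, 1], [-1.0, 0, 0.11, 0, 0, 0.18, 1], [-1.0, 0, 0.11, 0, 0, 0.18, 1]])

```text
time: 23.5
tcp_pos: [0.4698, -0.1035, 0.2723]
tcp_rot: [-2.514, -1.882, 0.018]
wrist_force: [-0.1, 0.8, -0.9]
width: 0.09
finger_force: 20.0
```

drive_tool(series=[[-0.96, 0.27, 0.1, 0, 0, 0.17, 1], [-0.96, 0.27, 0.1, 0, 0, 0.17, 1], [-0.96, 0.27, 0.1, 0, 0, 0.17, 1]])

```text
time: 23.8
tcp_pos: [0.4692, -0.2028, 0.263]
tcp_rot: [-2.741, -1.533, 0.018]
wrist_force: [0.9, 0.1, -0.7]
width: 0.087
finger_force: 20.0
```

drive_tool(series=[[-0.64, 1.0, 0.36, 0, 0, 0, 1], [-0.64, 1.0, 0.36, 0, 0, 0, 1], [-0.64, 1.0, 0.36, 0, 0, 0, 1]])

```text
time: 24.1
tcp_pos: [0.5228, -0.3071, 0.2268]
tcp_rot: [-2.734, -1.544, 0.016]
wrist_force: [-0.3, 1.1, -0.6]
width: 0.092
finger_force: 20.0
```

drive_tool(series=[[-0.44, 0.68, 0.25, 0, 0, 0, 1], [-0.44, 0.68, 0.45, 0, 0, 0, 1], [-0.44, 0.68, 0.45, 0, 0, 0, 1], [-0.44, 0.68, 0.45, 0, 0, 0, 1]])

```text
time: 24.5
tcp_pos: [0.557, -0.378, 0.1828]
tcp_rot: [-2.733, -1.543, 0.016]
wrist_force: [-0.1, 0.0, -0.5]
width: 0.092
finger_force: 20.0
```

```bash
python3 - <<'E'
from h import *
plan([(RC+.1*RX+[0,0,.19],K)])
E
```

```text
[-0.02, 0.01, -0.07, -0.01, 0.0, 0.0] rows 0.1
  -> [ 0.5568 -0.3802  0.1898] err [ 0.2 -0.3  0.2]
```

drive_tool(series=[[-0.02, 0.01, 0.2, -0.01, 0, 0, 1], [-0.02, 0.01, 0.4, -0.01, 0, 0, 1], [-0.02, 0.01, 0.6, -0.01, 0, 0, 1], [-0.02, 0.01, 0.7, -0.01, 0, 0, 1], [-0.02, 0.01, 0.8, -0.01, 0, 0, 1], [-0.02, 0.01, 0.9, -0.01, 0, 0, 1], [-0.02, 0.01, 0.9, -0.01, 0, 0, 1], [-0.02, 0.01, 0.9, -0.01, 0, 0, 1]])

```text
time: 25.3
tcp_pos: [0.5556, -0.3829, 0.0959]
tcp_rot: [2.725, 1.533, -0.003]
wrist_force: [0.1, 0.6, -0.6]
width: 0.088
finger_force: 20.0
```

drive_tool(series=[[0, 0, 0.03, 0, 0, 0, 1], [0, 0, 0.03, 0, 0, 0, 1], [0, 0, 0.03, 0, 0, 0, 1]])

```text
time: 25.6
tcp_pos: [0.5555, -0.3833, 0.0927]
tcp_rot: [2.725, 1.533, -0.003]
wrist_force: [-0.3, 0.5, -1.4]
width: 0.092
finger_force: 20.0
```

drive_tool(series=[[0, 0, 0.02, 0, 0, 0, 1], [0, 0, 0.02, 0, 0, 0, 1], [0, 0, 0.02, 0, 0, 0, 1]])

```text
time: 25.9
tcp_pos: [0.5553, -0.3831, 0.0903]
tcp_rot: [2.726, 1.533, -0.004]
wrist_force: [0.3, 0.1, -0.3]
width: 0.092
finger_force: 20.0
```

drive_tool(series=[[0, 0, 0.03, 0, 0, 0, 1], [0, 0, 0.03, 0, 0, 0, 1], [0, 0, 0.03, 0, 0, 0, 1]])

```text
time: 26.2
tcp_pos: [0.5553, -0.383, 0.0872]
tcp_rot: [2.726, 1.533, -0.004]
wrist_force: [0.1, -0.7, 0.1]
width: 0.09
finger_force: 20.0
```

drive_tool(series=[[0, 0, 0.02, 0, 0, 0, 1], [0, 0, 0.02, 0, 0, 0, 1], [0, 0, 0.02, 0, 0, 0, 1]])

```text
time: 26.5
tcp_pos: [0.5556, -0.3833, 0.0863]
tcp_rot: [2.725, 1.533, -0.003]
wrist_force: [-0.9, 0.7, 4.0]
width: 0.09
finger_force: 20.0
```

drive_tool(series=[[0, 0, 0.02, 0, 0, 0, 1], [0, 0, 0.02, 0, 0, 0, 1], [0, 0, 0.02, 0, 0, 0, 1]])

```text
time: 26.8
tcp_pos: [0.5557, -0.3836, 0.0862]
tcp_rot: [2.723, 1.532, -0.002]
wrist_force: [-2.8, 0.6, 10.5]
width: 0.089
finger_force: 20.0
```

drive_tool(series=[[0, 0, -0.03, 0, 0, 0, 1], [0, 0, -0.03, 0, 0, 0, 0.85], [0, 0, -0.03, 0, 0, 0, 0.6], [0, 0, -0.03, 0, 0, 0, 0.6], [0, 0, -0.03, 0, 0, 0, 0.6], [0, 0, -0.03, 0, 0, 0, 0.6]])

```text
time: 27.4
tcp_pos: [0.5554, -0.383, 0.0861]
tcp_rot: [2.726, 1.533, -0.004]
wrist_force: [1.2, -0.7, 0.2]
width: 0.398
finger_force: 0.0
```

drive_tool(series=[[0, 0, -0.3, 0, 0, 0, 0.6], [0, 0, -0.7, 0, 0, 0, 0.6], [0, 0, -1.0, 0, 0, 0, 0.6], [0, 0, -1.0, 0, 0, 0, 0.6]])

```text
time: 27.8
tcp_pos: [0.5564, -0.3829, 0.1933]
tcp_rot: [2.717, 1.528, 0.003]
wrist_force: [-0.4, 0.6, 0.5]
width: 0.4
finger_force: 0.0
```

```bash
python3 - <<'E'
from h import *
c=save('top','t8');s=save('side','s8');W=cloud(c);G=RC+.1*RX
m=(abs(W[...,0]-G[0])<.06)&(abs(W[...,1]-G[1])<.06)&(W[...,2]<.13)&(W[...,2]>.095);P=W[m]-RC;print(len(P),np.median(P@RX),np.median(P@np.cross([0,0,1],RX)),np.percentile(P[:,2],[5,50,95]))
jars(scene('',c,s))
B=np.array([.5224,-.0543,0])
plan([(B+[0,0,.18],rot(-11)),(B+[0,0,.10],rot(-11))])
E
```

```text
112 0.09876145992747631 -0.000414807611128987 [0.09700956 0.11201148 0.11681189]
top lid [ 0.5229 -0.0541  0.0261  0.0622] 245 strip deg -84.2 36 hue 61.5 [385. 221.]
top lid [ 0.5046 -0.1433  0.027   0.062 ] 241 strip deg -80.2 34 hue 3.5 [417. 229.]
side lid [ 0.651  -0.1735  0.0329  0.0639] 73 strip deg -130.5 73 hue 2.5 [310. 149.]
side lid [ 0.5023 -0.1435  0.0277  0.0638] 93 strip deg -75.4 12 hue 1.0 [347. 156.]
side lid [ 0.6626 -0.0491  0.0426  0.0643] 100 strip deg -109.8 100 hue 3.0 [305. 168.]
side lid [ 0.5218 -0.052   0.0277  0.0643] 109 strip deg -55.9 19 hue 104.0 [342. 170.]
[1.0, -0.75, 0.01, 0.0, 0.0, -0.09] rows 2.5
[1.0, -0.55, 0.01, 0.0, 0.0, -0.08] rows 2.3
[0.84, -0.34, 0.0, 0.01, 0.01, -0.06] rows 1.8
  -> [ 0.5223 -0.0539  0.1801] err [ 0.1 -0.4 -0.1]
[-0.01, 0.01, 0.8, -0.0, -0.0, 0.0] rows 1.6
  -> [ 0.5227 -0.0548  0.1001] err [-0.3  0.5 -0.1]
```

```bash
cat >> h.py <<'E'
def strips(N=5,cen=None):
    """strip direction from averaged top images, lid centres by circle fit to the dark+white lid blob at lid height"""
    cs=[camera('top') for _ in range(N)];c=dict(cs[0]);c['img']=np.mean([x['img'] for x in cs],0).astype(np.uint8)
    K=np.array(c['camera_matrix']);R=cv2.Rodrigues(np.array(c['rvec'],float))[0];t=np.array(c['tvec']).ravel();O=-R.T@t
    W=cloud(c);out=[]
    big=cv2.resize(c['img'],None,fx=8,fy=8,interpolation=cv2.INTER_CUBIC);Hb=cv2.cvtColor(big,cv2.COLOR_RGB2HSV)
    for cx,cy in cen:
        p=K@(R@np.array([cx,cy,.062])+t);u,v=(p[:2]/p[2]).astype(int)
        vv,uu=np.mgrid[(v-16)*8:(v+16)*8,(u-16)*8:(u+16)*8];hb=Hb[vv,uu]
        ray=np.stack([((uu+.5)/8-.5-K[0,2])/K[0,0],((vv+.5)/8-.5-K[1,2])/K[1,1],np.ones(uu.shape)],-1)@R
        X=O+ray*((.0625-O[2])/ray[...,2])[...,None]
        w=(hb[...,1]<80)&(hb[...,2]>100)&(np.hypot(X[...,0]-cx,X[...,1]-cy)<.028)
        k,l,st,_=cv2.connectedComponentsWithStats(w.astype(np.uint8));i=1+st[1:,4].argmax();Q=X[l==i][:,:2]
        m=Q.mean(0);ax=np.linalg.svd(Q-m,full_matrices=False)[2][0];ax*=np.sign(ax@(m-[cx,cy]))
        print('strip',np.round(m,4),len(Q),'PCA deg %.1f'%np.degrees(np.arctan2(ax[1],ax[0])),'centroid deg %.1f'%np.degrees(np.arctan2(m[1]-cy,m[0]-cx)))
E
python3 - <<'E'
from h import *
strips(5,[(.5226,-.0542),(.5042,-.1433)])
E
```

```text
strip [ 0.524  -0.0682] 3066 PCA deg -81.5 centroid deg -84.2
strip [ 0.506  -0.1563] 2958 PCA deg -73.7 centroid deg -81.9
```

drive_tool(series=[[1.0, -0.75, 0.01, 0, 0, -0.09, 0], [1.0, -0.75, 0.01, 0, 0, -0.09, 0], [1.0, -0.75, 0.01, 0, 0, -0.09, 0], [1.0, -0.75, 0.01, 0, 0, -0.09, 0]])

```text
time: 28.55
tcp_pos: [0.5427, -0.2541, 0.1833]
tcp_rot: [2.608, 1.727, -0.005]
wrist_force: [-0.1, 0.0, -0.2]
width: 0.723
finger_force: 0.0
```

drive_tool(series=[[1.0, -0.55, 0.01, 0, 0, -0.08, 0], [1.0, -0.55, 0.01, 0, 0, -0.08, 0], [1.0, -0.55, 0.01, 0, 0, -0.08, 0]])

```text
time: 28.85
tcp_pos: [0.5312, -0.141, 0.1805]
tcp_rot: [2.496, 1.886, -0.006]
wrist_force: [0.4, -0.7, -0.1]
width: 0.983
finger_force: 0.0
```

drive_tool(series=[[0.84, -0.34, 0, 0.01, 0.01, -0.06, 0], [0.84, -0.34, 0, 0.01, 0.01, -0.06, 0], [0.84, -0.34, 0, 0.01, 0.01, -0.06, 0]])

```text
time: 29.15
tcp_pos: [0.522, -0.0509, 0.1795]
tcp_rot: [-2.406, -2.006, 0.002]
wrist_force: [-0.3, -0.2, 0.0]
width: 1.0
finger_force: 0.0
```

```bash
python3 - <<'E'
from h import *
B=np.array([.5226,-.0542,0]);print(bot.state()['tcp_pos'],bot.state()['width'],bot.state()['q'].round(2))
plan([(B+[0,0,.10],rot(-11)),(B+[0,0,.02],rot(-11))])
c=save('side','s9');jars(scene('',load('t8'),c)[1:])
E
```

```text
[ 0.5219637  -0.05087116  0.17948649] 0.9999873926141136 [-0.17 -0.11  1.51  0.01  1.75  0.02]
[-0.04, 0.02, 0.79, -0.01, -0.0, 0.01] rows 1.6
  -> [ 0.5227 -0.0547  0.1005] err [-0.1  0.5 -0.5]
[0.0, -0.01, 0.8, 0.0, -0.0, -0.0] rows 1.6
  -> [ 0.5224 -0.0542  0.0205] err [ 0.2  0.  -0.5]
top lid [ 0.6469 -0.1732  0.0314  0.0654] 75 strip deg -36.1 75 hue 2.5 [311. 149.]
top lid [ 0.5058 -0.1422  0.0285  0.0643] 93 strip deg -91.5 11 hue 2.0 [347. 156.]
top lid [ 0.6571 -0.0696  0.0662  0.0644] 125 strip deg 75.9 103 hue 2.5 [306. 167.]
top lid [ 0.524  -0.0515  0.0288  0.0637] 103 strip deg -28.0 3 hue 104.0 [342. 170.]
```

drive_tool(series=[[-0.03, 0.02, 0.4, -0.01, 0, 0, 0], [-0.03, 0.02, 0.79, -0.01, 0, 0, 0], [-0.03, 0.02, 0.79, -0.01, 0, 0, 0], [-0.03, 0.02, 0.79, -0.01, 0, 0, 0]], squeeze=25)

```text
time: 29.6
tcp_pos: [0.5227, -0.058, 0.1006]
tcp_rot: [2.416, 2.003, 0.011]
wrist_force: [0.3, -1.2, 0.2]
width: 0.998
finger_force: 0.0
```

drive_tool(series=[[0, 0, 0.3, 0, 0, 0, 0], [0, 0, 0.6, 0, 0, 0, 0], [0, 0, 0.8, 0, 0, 0, 0], [0, 0, 0.8, 0, 0, 0, 0.1], [0, 0, 0.8, 0, 0, 0, 0.2], [0, 0, 0.8, 0, 0, 0, 0.3], [0, 0, 0.8, 0, 0, 0, 0.5], [0, 0, 0.8, 0, 0, 0, 0.6], [0, 0, 0.8, 0, 0, 0, 0.6], [0, 0, 0.8, 0, 0, 0, 0.6]])

```text
time: 30.6
tcp_pos: [0.5245, -0.0567, 0.0227]
tcp_rot: [2.412, 2.003, 0.016]
wrist_force: [-0.8, -0.4, 6.7]
width: 0.635
finger_force: 25.0
```

```bash
python3 - <<'E'
from h import *
s=bot.state();p=s['tcp_pos'];R=Ro.from_rotvec(s['tcp_rot']);m=R.as_matrix();ya=np.degrees(np.arctan2(m[1,1],m[0,1]));print(p,ya,s['width']*88)
T=np.array([.562,-.0479,0]); a=ya+76.3
plan([(p+[0,0,.05],rot(ya)),(T+[0,0,p[2]+.05],rot(a)),(T+[0,0,p[2]],rot(a))])
E
```

```text
[ 0.52454769 -0.05665217  0.02270152] -10.586406654221634 55.91667141443911
[0.0, 0.01, -0.5, 0.01, -0.0, 0.0] rows 1.0
  -> [ 0.525  -0.0569  0.0727] err [-0.4  0.3 -0. ]
[0.16, 0.35, -0.0, -0.0, -0.0, -0.85] rows 8.9
  -> [ 0.5623 -0.0476  0.0726] err [-0.3 -0.3  0.1]
[-0.0, -0.01, 0.5, 0.0, -0.0, 0.0] rows 1.0
  -> [ 0.5617 -0.0483  0.0226] err [0.3 0.4 0.1]
```

drive_tool(series=[[0, 0.01, -0.25, 0, 0, 0, 0.6], [0, 0.01, -0.5, 0, 0, 0, 0.6], [0, 0.01, -0.5, 0, 0, 0, 0.6]])

```text
time: 30.9
tcp_pos: [0.5264, -0.0571, 0.0749]
tcp_rot: [2.41, 2.001, 0.02]
wrist_force: [0.3, 0.6, -0.9]
width: 0.634
finger_force: 25.0
```

drive_tool(series=[[0.02, 0.05, 0, 0, 0, -0.1, 0.6], [0.05, 0.1, 0, 0, 0, -0.2, 0.6], [0.08, 0.17, 0, 0, 0, -0.3, 0.6], [0.1, 0.23, 0, 0, 0, -0.4, 0.6], [0.12, 0.29, 0, 0, 0, -0.5, 0.6], [0.16, 0.35, 0, 0, 0, -0.6, 0.6], [0.16, 0.35, 0, 0, 0, -0.7, 0.6], [0.16, 0.35, 0, 0, 0, -0.8, 0.6], [0.16, 0.35, 0, 0, 0, -0.85, 0.6], [0.16, 0.35, 0, 0, 0, -0.85, 0.6], [0.16, 0.35, 0, 0, 0, -0.85, 0.6]])

```text
time: 32.0
tcp_pos: [0.5611, -0.0474, 0.07]
tcp_rot: [0.66, 3.064, 0.006]
wrist_force: [-0.2, -0.4, -1.4]
width: 0.634
finger_force: 25.0
```

```bash
python3 - <<'E'
from h import *
s=bot.state();p=s['tcp_pos'];m=Ro.from_rotvec(s['tcp_rot']).as_matrix();print(p,np.degrees(np.arctan2(m[1,1],m[0,1])),m[:,2],s['q'].round(2))
plan([((.562,-.0479,.0235),rot(-10.6+76.3))])
E
```

```text
[ 0.56109907 -0.04735091  0.06996566] 65.70639414423904 [ 0.00762761  0.00245803 -0.99996789] [-0.15  0.01  1.59  0.    1.54 -1.29]
[-0.01, -0.0, 0.46, 0.0, 0.0, 0.0] rows 0.9
  -> [ 0.5624 -0.0476  0.024 ] err [-0.4 -0.3 -0.5]
```

drive_tool(series=[[0, 0, 0.2, 0, 0, 0, 0.6], [0, 0, 0.35, 0, 0, 0, 0.6], [0, 0, 0.42, 0, 0, 0, 0.6], [0, 0, 0.45, 0, 0, 0, 0.6], [0, 0, 0.45, 0, 0, 0, 0.6], [0, 0, 0.45, 0, 0, 0, 0.6]])

```text
time: 32.6
tcp_pos: [0.5623, -0.0474, 0.0268]
tcp_rot: [0.654, 3.063, 0.006]
wrist_force: [-0.3, -0.1, -1.2]
width: 0.631
finger_force: 25.0
```

drive_tool(series=[[0, 0, 0.02, 0, 0, 0, 0.6], [0, 0, 0.02, 0, 0, 0, 0.6], [0, 0, 0.02, 0, 0, 0, 0.6]])

```text
time: 32.9
tcp_pos: [0.5621, -0.0474, 0.0244]
tcp_rot: [0.654, 3.064, 0.006]
wrist_force: [0.2, 0.3, -0.5]
width: 0.633
finger_force: 25.0
```

drive_tool(series=[[0, 0, 0.02, 0, 0, 0, 0.6], [0, 0, 0.02, 0, 0, 0, 0.6], [0, 0, 0.02, 0, 0, 0, 0.6]])

```text
time: 33.2
tcp_pos: [0.5624, -0.0474, 0.0229]
tcp_rot: [0.654, 3.063, 0.006]
wrist_force: [0.2, -1.1, 4.5]
width: 0.635
finger_force: 25.0
```

drive_tool(series=[[0, 0, 0.02, 0, 0, 0, 0.6], [0, 0, 0.02, 0, 0, 0, 0.6], [0, 0, 0.02, 0, 0, 0, 0.6]])

```text
time: 33.5
tcp_pos: [0.5627, -0.0477, 0.0226]
tcp_rot: [0.654, 3.062, 0.006]
wrist_force: [-3.7, -0.3, 11.5]
width: 0.639
finger_force: 25.0
```

drive_tool(series=[[0, 0, -0.02, 0, 0, 0, 0.6], [0, 0, -0.02, 0, 0, 0, 0.5], [0, 0, -0.02, 0, 0, 0, 0.3], [0, 0, -0.02, 0, 0, 0, 0.05], [0, 0, -0.02, 0, 0, 0, 0.05], [0, 0, -0.02, 0, 0, 0, 0.05], [0, 0, -0.02, 0, 0, 0, 0.05]])

```text
time: 34.2
tcp_pos: [0.5618, -0.0473, 0.0218]
tcp_rot: [0.654, 3.065, 0.006]
wrist_force: [-0.5, -0.2, 0.1]
width: 0.944
finger_force: 0.0
```

drive_tool(series=[[0, 0, -0.3, 0, 0, 0, 0.05], [0, 0, -0.7, 0, 0, 0, 0.05], [0, 0, -1.0, 0, 0, 0, 0.05], [0, 0, -1.0, 0, 0, 0, 0.05]])

```text
time: 34.6
tcp_pos: [0.5635, -0.0479, 0.1281]
tcp_rot: [0.652, 3.055, 0.007]
wrist_force: [0.8, 0.1, 0.5]
width: 0.947
finger_force: 0.0
```

drive_tool(series=[[0.1, 0.3, -0.5, 0, 0, 0.1, 0.05], [0.2, 0.9, -0.6, 0, 0, 0.2, 0.05], [0.2, 1.0, -0.6, 0, 0, 0.3, 0.05], [0.2, 1.0, -0.6, 0, 0, 0.4, 0.05], [0.2, 1.0, -0.6, 0, 0, 0.5, 0.05], [0.2, 1.0, -0.6, 0, 0, 0.6, 0.05], [0.2, 1.0, -0.6, 0, 0, 0.7, 0.05], [0.2, 1.0, -0.6, 0, 0, 0.8, 0.05], [0.2, 1.0, -0.6, 0, 0, 0.85, 0.05], [0.2, 1.0, -0.6, 0, 0, 0.85, 0.05]])

```text
time: 35.6
tcp_pos: [0.5828, 0.0518, 0.1813]
tcp_rot: [2.416, 2.004, 0.011]
wrist_force: [-0.8, 0.2, -0.1]
width: 0.948
finger_force: 0.0
```

```bash
python3 - <<'E'
from h import *
c=save('top','t10');s=save('side','s10');jars(scene('',c,s));print(bot.state()['tcp_pos'])
E
```

```text
top lid [ 0.5563 -0.0445  0.0238  0.0615] 113 strip deg 0.0 0 hue 107.0 [383. 212.]
top lid [ 0.5039 -0.1428  0.0262  0.0619] 242 strip deg -76.7 32 hue 3.0 [417. 229.]
side lid [ 0.5059 -0.1419  0.0306  0.0632] 100 strip deg -93.6 12 hue 2.0 [347. 156.]
side lid [ 0.6588 -0.0633  0.0579  0.0649] 125 strip deg 76.8 103 hue 3.0 [306. 167.]
side lid [ 0.5607 -0.0465  0.0308  0.064 ] 107 strip deg -30.2 21 hue 104.0 [332. 171.]
[0.58285243 0.05176816 0.18168894]
```

```bash
python3 - <<'E'
from h import *
B=np.array([.5045,-.1428,0])
plan([(B+[0,0,.19],rot(-15)),(B+[0,0,.10],rot(-15))])
E
```

```text
[-1.0, -0.2, -0.05, 0.0, -0.0, 0.03] rows 2.0
[-1.0, -0.16, -0.04, 0.0, -0.0, 0.02] rows 2.0
[-0.06, -0.01, -0.0, 0.0, -0.0, 0.0] rows 0.1
  -> [ 0.5044 -0.1424  0.1896] err [ 0.1 -0.4  0.4]
[-0.01, -0.0, 0.9, 0.0, -0.0, 0.0] rows 1.8
  -> [ 0.5049 -0.1431  0.0996] err [-0.4  0.3  0.4]
```

drive_tool(series=[[-1.0, -0.2, -0.05, 0, 0, 0.03, 0], [-1.0, -0.2, -0.05, 0, 0, 0.03, 0], [-1.0, -0.2, -0.05, 0, 0, 0.03, 0], [-1.0, -0.2, -0.05, 0, 0, 0.03, 0]])

```text
time: 36.1
tcp_pos: [0.5448, -0.0438, 0.187]
tcp_rot: [2.461, 1.947, 0.014]
wrist_force: [-1.0, 0.4, -0.3]
width: 1.003
finger_force: 0.0
```

drive_tool(series=[[-1.0, -0.16, -0.04, 0, 0, 0.02, 0], [-1.0, -0.16, -0.04, 0, 0, 0.02, 0], [-1.0, -0.17, -0.04, 0, 0, 0.02, 0], [-1.0, -0.17, -0.04, 0, 0, 0.02, 0]])

```text
time: 36.5
tcp_pos: [0.5057, -0.136, 0.1903]
tcp_rot: [2.491, 1.909, 0.014]
wrist_force: [-1.0, 0.6, -0.2]
width: 1.002
finger_force: 0.0
```

```bash
python3 - <<'E'
from h import *
c=save('top','t11');s=save('side','s11');jars(scene('',c,s));
strips(3,[(.562,-.0475)])
B=np.array([.5045,-.1428,0])
print(bot.state()['tcp_pos'])
plan([(B+[0,0,.11],rot(-15)),(B+[0,0,.022],rot(-15))])
E
```

```text
top lid [ 0.5615 -0.0465  0.0262  0.062 ] 258 strip deg -2.4 36 hue 108.0 [383. 208.]
top lid [ 0.5038 -0.1447  0.0274  0.0621] 269 strip deg 0.0 0 hue 4.0 [417. 229.]
side lid [ 0.6467 -0.1692  0.0353  0.065 ] 72 strip deg -75.0 72 hue 5.0 [311. 149.]
side lid [ 0.505  -0.1385  0.0274  0.0628] 89 strip deg 0.0 0 hue 2.0 [347. 156.]
side lid [ 0.6571 -0.0679  0.0617  0.0643] 126 strip deg 74.6 103 hue 3.5 [306. 167.]
side lid [ 0.5614 -0.0445  0.029   0.0639] 111 strip deg -11.3 15 hue 104.0 [332. 171.]
strip [ 0.5751 -0.0466] 3181 PCA deg -1.3 centroid deg 3.9
[ 0.50602756 -0.13480487  0.1901477 ]
[-0.09, -0.0, 0.8, 0.0, -0.0, 0.0] rows 1.6
  -> [ 0.5044 -0.1433  0.1101] err [ 0.1  0.5 -0.1]
[0.0, -0.01, 0.88, 0.0, -0.0, 0.0] rows 1.8
  -> [ 0.5042 -0.1428  0.0221] err [ 0.3 -0.  -0.1]
```

drive_tool(series=[[-0.08, 0, 0.4, 0, 0, 0, 0], [-0.08, 0, 0.8, 0, 0, 0, 0], [-0.08, 0, 0.8, 0, 0, 0, 0], [-0.08, 0, 0.8, 0, 0, 0, 0]])

```text
time: 37.15
tcp_pos: [0.504, -0.143, 0.1105]
tcp_rot: [2.491, 1.911, 0.012]
wrist_force: [0.2, -0.3, 0.3]
width: 1.0
finger_force: 0.0
```

```bash
python3 - <<'E'
from h import *
B=np.array([.5042,-.1432,0])
print(bot.state()['tcp_pos'])
plan([(B+[0,0,.0225],rot(-15))])
E
```

```text
[ 0.50400958 -0.1429669   0.11046754]
[-0.01, -0.0, 0.88, 0.0, -0.0, -0.0] rows 1.8
  -> [ 0.5044 -0.1437  0.0225] err [-0.2  0.5  0. ]
```

drive_tool(series=[[0, 0, 0.3, 0, 0, 0, 0], [0, 0, 0.6, 0, 0, 0, 0], [0, 0, 0.87, 0, 0, 0, 0], [0, 0, 0.87, 0, 0, 0, 0.1], [0, 0, 0.87, 0, 0, 0, 0.2], [0, 0, 0.87, 0, 0, 0, 0.3], [0, 0, 0.87, 0, 0, 0, 0.5], [0, 0, 0.87, 0, 0, 0, 0.6], [0, 0, 0.87, 0, 0, 0, 0.6], [0, 0, 0.87, 0, 0, 0, 0.6]])

```text
time: 38.15
tcp_pos: [0.5057, -0.1439, 0.0256]
tcp_rot: [2.489, 1.907, 0.016]
wrist_force: [-2.2, 0.5, 6.9]
width: 0.632
finger_force: 25.0
```

drive_tool(series=[[0, 0, -0.25, 0, 0, 0, 0.6], [0, 0, -0.5, 0, 0, 0, 0.6], [0, 0, -0.5, 0, 0, 0, 0.6]])

```text
time: 38.45
tcp_pos: [0.5066, -0.1445, 0.0777]
tcp_rot: [2.486, 1.904, 0.02]
wrist_force: [0.5, 0.2, -1.4]
width: 0.629
finger_force: 25.0
```

```bash
python3 - <<'E'
from h import *
s=bot.state();p=s['tcp_pos'];m=Ro.from_rotvec(s['tcp_rot']).as_matrix();ya=np.degrees(np.arctan2(m[1,1],m[0,1]));print(p,ya,s['width']*88)
T=np.array([.552,-.1474,p[2]])
plan([(T,rot(ya+71)),(T-[0,0,.045],rot(ya+71))])
E
```

```text
[ 0.50661929 -0.14453782  0.07771705] -15.089469499700042 55.37734094351376
[0.09, 0.45, 0.01, 0.01, 0.0, -0.79] rows 8.3
  -> [ 0.5524 -0.1476  0.0775] err [-0.4  0.2  0.3]
[0.01, 0.0, 0.45, -0.0, 0.0, 0.0] rows 0.9
  -> [ 0.5517 -0.1472  0.0324] err [ 0.3 -0.2  0.3]
```

drive_tool(series=[[0.02, 0.06, 0, 0, 0, -0.1, 0.6], [0.04, 0.13, 0, 0, 0, -0.2, 0.6], [0.06, 0.2, 0, 0, 0, -0.3, 0.6], [0.08, 0.3, 0, 0, 0, -0.4, 0.6], [0.09, 0.4, 0, 0, 0, -0.5, 0.6], [0.09, 0.45, 0, 0, 0, -0.6, 0.6], [0.09, 0.45, 0, 0.01, 0, -0.7, 0.6], [0.09, 0.45, 0, 0.01, 0, -0.79, 0.6], [0.09, 0.45, 0, 0.01, 0, -0.79, 0.6], [0.09, 0.45, 0, 0.01, 0, -0.79, 0.6]])

```text
time: 39.45
tcp_pos: [0.5497, -0.1466, 0.0722]
tcp_rot: [-0.916, -2.999, 0.006]
wrist_force: [0.4, 0.3, -2.5]
width: 0.632
finger_force: 25.0
```

drive_tool(series=[[0, 0, 0.2, 0, 0, 0, 0.6], [0, 0, 0.35, 0, 0, 0, 0.6], [0, 0, 0.43, 0, 0, 0, 0.6], [0, 0, 0.43, 0, 0, 0, 0.6], [0, 0, 0.43, 0, 0, 0, 0.6]])

```text
time: 39.95
tcp_pos: [0.55, -0.1469, 0.0307]
tcp_rot: [-0.917, -3.0, 0.007]
wrist_force: [-1.0, -0.1, -1.4]
width: 0.631
finger_force: 25.0
```

drive_tool(series=[[0, 0, 0.02, 0, 0, 0, 0.6], [0, 0, 0.02, 0, 0, 0, 0.6], [0, 0, 0.02, 0, 0, 0, 0.6]])

```text
time: 40.25
tcp_pos: [0.5502, -0.147, 0.0293]
tcp_rot: [-0.917, -3.002, 0.007]
wrist_force: [-0.2, -0.4, -1.9]
width: 0.635
finger_force: 25.0
```

drive_tool(series=[[0, 0, 0.02, 0, 0, 0, 0.6], [0, 0, 0.02, 0, 0, 0, 0.6], [0, 0, 0.02, 0, 0, 0, 0.6]])

```text
time: 40.55
tcp_pos: [0.5499, -0.1469, 0.0267]
tcp_rot: [-0.917, -3.001, 0.006]
wrist_force: [0.1, -0.3, -2.6]
width: 0.633
finger_force: 25.0
```

drive_tool(series=[[0, 0, 0.02, 0, 0, 0, 0.6], [0, 0, 0.02, 0, 0, 0, 0.6], [0, 0, 0.02, 0, 0, 0, 0.6]])

```text
time: 40.85
tcp_pos: [0.5503, -0.1471, 0.0259]
tcp_rot: [-0.917, -3.002, 0.007]
wrist_force: [-2.7, 0.8, 4.8]
width: 0.632
finger_force: 25.0
```

drive_tool(series=[[0, 0, -0.01, 0, 0, 0, 0.6], [0, 0, -0.01, 0, 0, 0, 0.5], [0, 0, -0.01, 0, 0, 0, 0.3], [0, 0, -0.01, 0, 0, 0, 0.05], [0, 0, -0.01, 0, 0, 0, 0.05], [0, 0, -0.01, 0, 0, 0, 0.05], [0, 0, -0.01, 0, 0, 0, 0.05]])

```text
time: 41.55
tcp_pos: [0.55, -0.1469, 0.0256]
tcp_rot: [-0.917, -3.001, 0.006]
wrist_force: [0.6, -0.7, -0.8]
width: 0.95
finger_force: 0.0
```

drive_tool(series=[[0, 0, -0.3, 0, 0, 0, 0.05], [0, 0, -0.7, 0, 0, 0, 0.05], [0, 0, -1.0, 0, 0, 0, 0.05], [0, 0, -1.0, 0, 0, 0, 0.05]])

```text
time: 41.95
tcp_pos: [0.5528, -0.1474, 0.1319]
tcp_rot: [0.916, 2.999, -0.007]
wrist_force: [0.2, 0.1, -0.2]
width: 0.952
finger_force: 0.0
```

drive_tool(series=[[0, 0, -0.4, 0, 0, 0, 0.3], [0.5, -0.35, -0.8, 0, 0, 0, 0.6], [1.0, -0.67, -0.8, 0, 0, 0, 0.6], [1.0, -0.67, -0.8, 0, 0, 0, 1], [1.0, -0.67, -0.8, 0, 0, 0, 1]])

```text
time: 42.45
tcp_pos: [0.4286, -0.1462, 0.2075]
tcp_rot: [-0.92, -3.002, 0.007]
wrist_force: [0.7, -0.2, -0.4]
width: 0.534
finger_force: 0.0
```

```bash
python3 - <<'E'
from h import *
c=save('top','t12');s=save('side','s12');jars(scene('',c,s));
strips(5,[(.5615,-.0468),(.551,-.147)])
print(bot.state()['tcp_pos'])
a=cv2.resize(c['img'][150:300,340:540,::-1],None,fx=3,fy=3,interpolation=3)
b=cv2.resize(s['img'][100:250,280:420,::-1],(420,450),interpolation=3)
cv2.imwrite('pics/c12.png',cv2.resize(np.hstack([a[:, :600],b]),(800,353)))
E
```

```text
top lid [ 0.5611 -0.0463  0.0265  0.0619] 256 strip deg -3.0 36 hue None [383. 208.]
top lid [ 0.5507 -0.1467  0.0262  0.0617] 257 strip deg -6.6 34 hue 4.0 [419. 212.]
side lid [ 0.6471 -0.1698  0.0317  0.065 ] 73 strip deg -79.0 73 hue 3.0 [311. 149.]
side lid [ 0.5513 -0.144   0.0268  0.064 ] 88 strip deg -24.8 10 hue 2.0 [335. 155.]
side lid [ 0.665  -0.0519  0.0433  0.0651] 105 strip deg -164.4 100 hue 11.0 [305. 168.]
side lid [ 0.5623 -0.0449  0.03    0.0641] 116 strip deg -11.9 16 hue 104.0 [332. 171.]
strip [ 0.5749 -0.0466] 3103 PCA deg -1.8 centroid deg 0.7
strip [ 0.5647 -0.1481] 2985 PCA deg -9.4 centroid deg -4.7
[ 0.43092987 -0.1459166   0.20535238]
```

View pics/c12.png

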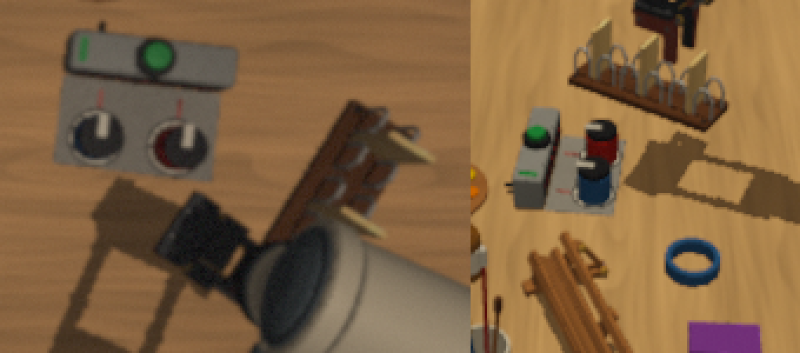

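Three boards stand in the rack (crop right, tops at (600,40), (648,60) and (695,75)). Both jars are in their circles at crop left (98,138) and (177,147), with strips toward the scanner within a few degrees. Next is the button at (156,57).

```bash
python3 - <<'E'
from h import *
s=bot.state();p=s['tcp_pos'];m=Ro.from_rotvec(s['tcp_rot']).as_matrix();ya=np.degrees(np.arctan2(m[1,1],m[0,1]));print(p,ya,s['width'])
B=np.array([.6568,-.1078,0])
plan([(B+[0,0,.19],rot(0)),(B+[0,0,.11],rot(0))])
E
```

```text
[ 0.43092987 -0.1459166   0.20535238] 56.04387923408171 0.21465984489271206
[-1.0, 0.95, 0.08, -0.0, -0.0, 0.37] rows 3.9
[-0.21, 0.89, 0.06, -0.0, 0.0, 0.25] rows 2.6
  -> [ 0.657  -0.108   0.1898] err [-0.2  0.2  0.2]
[0.0, 0.0, 0.8, -0.0, 0.0, 0.0] rows 1.6
  -> [ 0.6565 -0.1081  0.1098] err [0.3 0.3 0.2]
```

drive_tool(series=[[-0.5, 0.5, 0.04, 0, 0, 0.1, 1], [-1.0, 0.95, 0.08, 0, 0, 0.2, 1], [-1.0, 0.95, 0.08, 0, 0, 0.3, 1], [-1.0, 0.95, 0.08, 0, 0, 0.37, 1], [-1.0, 0.95, 0.08, 0, 0, 0.37, 1]])

```text
time: 43.3
tcp_pos: [0.5673, -0.1226, 0.1951]
tcp_rot: [-1.737, -2.61, 0.01]
wrist_force: [-0.8, 0.2, -0.0]
width: 0.007
finger_force: 0.0
```

drive_tool(series=[[-0.1, 0.5, 0.06, 0, 0, 0.1, 1], [-0.21, 0.89, 0.06, 0, 0, 0.2, 1], [-0.21, 0.89, 0.06, 0, 0, 0.25, 1], [-0.21, 0.89, 0.06, 0, 0, 0.25, 1], [-0.21, 0.89, 0.06, 0, 0, 0.25, 1]])

```text
time: 43.8
tcp_pos: [0.6563, -0.1085, 0.1919]
tcp_rot: [-2.212, -2.23, 0.008]
wrist_force: [-0.2, 0.3, 0.4]
width: 0.002
finger_force: 0.0
```

```bash
python3 - <<'E'
from h import *
B=np.array([.6568,-.1078,0]);print(bot.state()['tcp_pos'],bot.state()['width'])
plan([(B+[0,0,.10],rot(0))])
c=save('side','s13');jars(scene('',load('t12'),c)[1:])
E
```

```text
[ 0.65631593 -0.10848965  0.19189132] 0.002287213335145774
[0.01, 0.01, 0.92, -0.0, 0.0, 0.01] rows 1.8
  -> [ 0.6569 -0.1078  0.0999] err [-0.1 -0.   0.1]
top lid [ 0.647  -0.1762  0.0283  0.0647] 65 strip deg -63.5 65 hue 2.0 [311. 149.]
top lid [ 0.5498 -0.1424  0.0255  0.0643] 89 strip deg -23.4 10 hue 2.0 [335. 155.]
top lid [ 0.6523 -0.0819  0.0679  0.0646] 173 strip deg 0.0 0 hue 3.0 [307. 167.]
top lid [ 0.5617 -0.0475  0.0293  0.0637] 115 strip deg -9.1 17 hue 104.0 [332. 171.]
```

Jars are unmoved. Lowering to just above the button.

drive_tool(series=[[0.01, 0.01, 0.4, 0, 0, 0, 1], [0.01, 0.01, 0.7, 0, 0, 0, 1], [0.01, 0.01, 0.9, 0, 0, 0, 1], [0.01, 0.01, 1.0, 0, 0, 0, 1], [0.01, 0.01, 1.0, 0, 0, 0, 1]])

```text
time: 44.35
tcp_pos: [0.6561, -0.1076, 0.0907]
tcp_rot: [-2.215, -2.225, 0.01]
wrist_force: [0.3, -0.6, 0.8]
width: 0.003
finger_force: 0.0
```

drive_tool(series=[[0, 0, 0.03, 0, 0, 0, 1], [0, 0, 0.06, 0, 0, 0, 1], [0, 0, 0.08, 0, 0, 0, 1], [0, 0, 0.08, 0, 0, 0, 1]])

```text
time: 44.75
tcp_pos: [0.6575, -0.1076, 0.0838]
tcp_rot: [-2.217, -2.226, 0.007]
wrist_force: [0.6, -0.5, 1.1]
width: 0.004
finger_force: 0.7
```

drive_tool(series=[[0, 0, 0.02, 0, 0, 0, 1], [0, 0, 0.04, 0, 0, 0, 1], [0, 0, 0.04, 0, 0, 0, 1], [0, 0, 0.04, 0, 0, 0, 1]])

```text
time: 45.15
tcp_pos: [0.6575, -0.1077, 0.0797]
tcp_rot: [-2.217, -2.225, 0.007]
wrist_force: [2.0, -0.7, 4.4]
width: 0.011
finger_force: 1.6
```

Contact at about z=0.084. Pressing fully home.

drive_tool(series=[[0, 0, 0.02, 0, 0, 0, 1], [0, 0, 0.04, 0, 0, 0, 1], [0, 0, 0.04, 0, 0, 0, 1], [0, 0, 0.04, 0, 0, 0, 1], [0, 0, 0.04, 0, 0, 0, 1]])

```text
time: 45.65
tcp_pos: [0.6576, -0.1077, 0.0782]
tcp_rot: [2.217, 2.225, -0.006]
wrist_force: [-1.9, 0.6, 12.3]
width: 0.004
finger_force: 6.4
```

drive_tool(series=[[0, 0, -0.2, 0, 0, 0, 1], [0, 0, -0.6, 0, 0, 0, 1], [0, 0, -1.0, 0, 0, 0, 1], [0, 0, -1.0, 0, 0, 0, 1]])

```text
time: 46.05
tcp_pos: [0.6594, -0.1076, 0.1822]
tcp_rot: [2.213, 2.221, -0.0]
wrist_force: [-0.6, -0.0, 2.1]
width: 0.003
finger_force: 0.0
```

drive_tool(series=[[0, -0.5, -0.4, 0, 0, 0, 1], [0, -1.0, -0.5, 0, 0, 0, 1], [0, -1.0, -0.5, 0, 0, 0, 1]])

```text
time: 46.35
tcp_pos: [0.5552, -0.1075, 0.227]
tcp_rot: [-2.217, -2.225, 0.009]
wrist_force: [0.5, 0.1, 0.7]
width: 0.001
finger_force: 0.0
```

drive_tool(series=[[0, -0.5, 0, 0, 0, 0, 1], [0, -1.0, 0, 0, 0, 0, 1], [0, -1.0, 0, 0, 0, 0, 1], [0, -1.0, 0, 0, 0, 0, 1]])

```text
time: 46.75
tcp_pos: [0.457, -0.1078, 0.2256]
tcp_rot: [-2.217, -2.224, 0.008]
wrist_force: [0.1, 0.6, 0.9]
width: -0.001
finger_force: 0.0
```

```bash
python3 - <<'E'
from h import *
c=save('top','t14');s=save('side','s14');jars(scene('',c,s));print(bot.state()['tcp_pos'])
strips(5,[(.5613,-.0466),(.551,-.1468)])
W=cloud(c)
for k in(-.1,0,.1):
    G=RC+k*RX;m=(abs(W[...,0]-G[0])<.045)&(abs(W[...,1]-G[1])<.045)&(W[...,2]<.13)&(W[...,2]>.1);P=W[m]-RC;print(m.sum(),np.median(P@RX),P[:,2].max())
m=(abs(W[...,0]-.6568)<.012)&(abs(W[...,1]+.1078)<.012);print('button z',np.median(W[m][:,2]))
E
```

```text
top lid [ 0.5614 -0.0463  0.0263  0.0623] 259 strip deg -2.9 36 hue 100.0 [383. 208.]
side lid [ 0.5382 -0.1926  0.0264  0.0647] 78 strip deg -25.6 11 hue 2.0 [338. 148.]
side lid [ 0.6469 -0.1662  0.0361  0.0649] 76 strip deg -81.4 76 hue 3.5 [311. 149.]
side lid [ 0.6568 -0.0631  0.0597  0.0646] 122 strip deg 68.2 103 hue 3.0 [306. 167.]
side lid [ 0.5617 -0.0443  0.0282  0.0637] 109 strip deg -40.2 22 hue 104.0 [332. 171.]
[ 0.45834186 -0.10790183  0.22561991]
strip [ 0.5748 -0.0467] 3055 PCA deg -2.8 centroid deg -0.6
strip [ 0.5571 -0.1364] 9083 PCA deg -30.1 centroid deg 59.7
  return _methods._mean(a, axis=axis, dtype=dtype,
  ret = ret.dtype.type(ret / rcount)
Traceback (most recent call last):
ValueError: zero-size array to reduction operation maximum which has no identity
```

The red jar has been knocked aside, to about (0.538,-0.193), so I'll put it back and press again. First I'll clear the view.

drive_tool(series=[[0.5, 0, 0, 0, 0, 0, 0.5], [1.0, 0, 0, 0, 0, 0, 0], [1.0, 0, 0, 0, 0, 0, 0], [1.0, 0, 0, 0, 0, 0, 0]])

```text
time: 47.5
tcp_pos: [0.4578, -0.007, 0.2257]
tcp_rot: [-2.213, -2.228, 0.009]
wrist_force: [-0.1, -0.2, 0.4]
width: 0.337
finger_force: 0.0
```

drive_tool(series=[[0.5, 0, 0, 0, 0, 0, 0], [0.8, 0, 0, 0, 0, 0, 0], [0.8, 0, 0, 0, 0, 0, 0], [0.8, 0, 0, 0, 0, 0, 0]])

```text
time: 47.9
tcp_pos: [0.4575, 0.0711, 0.2254]
tcp_rot: [-2.217, -2.224, 0.01]
wrist_force: [0.2, -0.5, -0.6]
width: 0.692
finger_force: 0.0
```

```bash
python3 - <<'E'
from h import *
c=save('top','t15');s=save('side','s15');jars(scene('',c,s));print(bot.state()['tcp_pos'])
W=cloud(c);H=cv2.cvtColor(c['img'],cv2.COLOR_RGB2HSV)
m=(W[...,2]>.056)&(W[...,2]<.068)&(np.hypot(W[...,0]-.538,W[...,1]+.195)<.045)
P=W[m][:,:2].astype(np.float32);(x,y),r=cv2.minEnclosingCircle(P);print('red',x,y,r)
strips(5,[(x,y),(.5613,-.0466)])
for k in(-.1,0,.1):
    G=RC+k*RX;m=(abs(W[...,0]-G[0])<.045)&(abs(W[...,1]-G[1])<.045)&(W[...,2]<.13)&(W[...,2]>.1);P=W[m]-RC;print(m.sum(),np.median(P@RX),np.median(P[:,2]))
cv2.imwrite('pics/c15.png',cv2.resize(c['img'][150:300,340:540,::-1],None,fx=3,fy=3,interpolation=3))
B=np.array([x,y,0])
plan([((.48,-.1,.21),rot(-10)),(B+[0,0,.2],rot(-30))])
E
```

```text
top lid [ 0.5616 -0.0456  0.0266  0.0623] 259 strip deg -5.7 35 hue None [383. 208.]
top lid [ 0.5413 -0.197   0.0254  0.0613] 241 strip deg -11.8 27 hue 4.0 [437. 216.]
side lid [ 0.5417 -0.1966  0.0263  0.0635] 78 strip deg -25.8 11 hue 2.0 [338. 147.]
side lid [ 0.6468 -0.17    0.0352  0.0646] 73 strip deg -69.5 73 hue 2.0 [311. 149.]
side lid [ 0.6647 -0.0524  0.0433  0.0648] 109 strip deg -174.2 103 hue 2.5 [305. 168.]
side lid [ 0.5617 -0.0441  0.0283  0.0636] 109 strip deg -41.0 22 hue 104.0 [332. 171.]
[0.45742274 0.07059942 0.22546854]
red 0.5423639416694641 -0.199397474527359 0.027325665578246117
strip [ 0.5541 -0.1994] 2639 PCA deg -6.7 centroid deg 0.1
strip [ 0.5748 -0.0467] 3004 PCA deg -2.8 centroid deg -0.6
89 -0.09880527167593835 0.11437696978951198
98 -0.0005914825467186142 0.1138238527280494
108 0.09990490320125515 0.11313567000910209
[-1.0, 0.13, 0.09, -0.0, 0.0, 0.07] rows 2.0
[-0.7, 0.17, 0.07, -0.0, 0.0, 0.04] rows 1.4
  -> [ 0.4798 -0.1001  0.21  ] err [ 0.2  0.1 -0. ]
[-0.87, 0.79, 0.1, -0.0, 0.0, 0.22] rows 2.4
  -> [ 0.5428 -0.1993  0.2   ] err [-0.5 -0.1 -0. ]
```

View pics/c15.png

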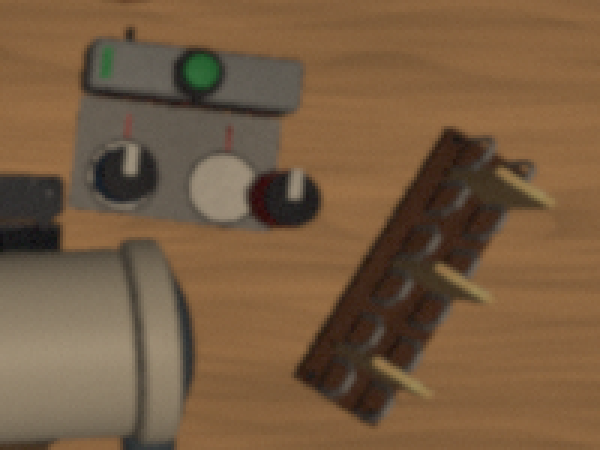

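The red jar is at crop (288,198), beside its circle, with its strip still toward the scanner. The three boards and the blue jar (123,175) are fine. Regrasping the red jar.

drive_tool(series=[[-0.5, 0.13, 0.09, 0, 0, 0.07, 0], [-1.0, 0.13, 0.09, 0, 0, 0.07, 0], [-1.0, 0.13, 0.09, 0, 0, 0.07, 0], [-1.0, 0.13, 0.09, 0, 0, 0.07, 0]])

```text
time: 48.65
tcp_pos: [0.4703, -0.029, 0.2168]
tcp_rot: [-2.338, -2.096, 0.009]
wrist_force: [-0.3, 0.0, -0.1]
width: 0.997
finger_force: 0.0
```

drive_tool(series=[[-0.7, 0.17, 0.07, 0, 0, 0.04, 0], [-0.7, 0.17, 0.07, 0, 0, 0.04, 0], [-0.7, 0.17, 0.07, 0, 0, 0.04, 0]])

```text
time: 48.95
tcp_pos: [0.48, -0.1001, 0.2094]
tcp_rot: [-2.401, -2.023, 0.01]
wrist_force: [0.9, 0.6, 0.1]
width: 1.002
finger_force: 0.0
```

drive_tool(series=[[-0.5, 0.4, 0.1, 0, 0, 0.1, 0], [-0.87, 0.79, 0.1, 0, 0, 0.22, 0], [-0.87, 0.79, 0.1, 0, 0, 0.22, 0], [-0.87, 0.79, 0.1, 0, 0, 0.22, 0], [-0.87, 0.79, 0.1, 0, 0, 0.22, 0]])

```text
time: 49.45
tcp_pos: [0.5433, -0.1965, 0.2]
tcp_rot: [-2.711, -1.586, 0.008]
wrist_force: [-0.3, 0.3, -0.1]
width: 0.999
finger_force: 0.0
```

```bash
python3 - <<'E'
from h import *
B=np.array([.5417,-.197,0]);print(bot.state()['tcp_pos'],bot.state()['width'])
plan([(B+[0,0,.11],rot(-30))])
c=save('side','s16');jars(scene('',load('t15'),c)[1:])
E
```

```text
[ 0.54328262 -0.19653024  0.20004965] 0.9991222362032269
[-0.01, -0.01, 0.9, -0.0, 0.0, 0.01] rows 1.8
  -> [ 0.5415 -0.1971  0.1101] err [ 0.2  0.1 -0.1]
top lid [ 0.5377 -0.1931  0.0274  0.0628] 78 strip deg 0.0 0 hue 2.0 [338. 148.]
top lid [ 0.6464 -0.1652  0.0365  0.0648] 70 strip deg -72.2 70 hue 3.0 [310. 150.]
top lid [ 0.665  -0.0536  0.0449  0.0645] 107 strip deg 176.2 103 hue 1.0 [305. 168.]
top lid [ 0.5609 -0.0469  0.0295  0.0642] 113 strip deg 1.8 13 hue 104.0 [332. 171.]
```

drive_tool(series=[[0, -0.01, 0.4, 0, 0, 0, 0], [0, -0.01, 0.9, 0, 0, 0, 0], [0, -0.01, 0.9, 0, 0, 0, 0], [0, -0.01, 0.9, 0, 0, 0, 0]])

```text
time: 49.9
tcp_pos: [0.5413, -0.1967, 0.1107]
tcp_rot: [-2.711, -1.585, 0.01]
wrist_force: [-0.1, -0.0, 1.2]
width: 0.998
finger_force: 0.0
```

drive_tool(series=[[0, 0, 0.3, 0, 0, 0, 0], [0, 0, 0.6, 0, 0, 0, 0], [0, 0, 0.85, 0, 0, 0, 0], [0, 0, 0.85, 0, 0, 0, 0.1], [0, 0, 0.85, 0, 0, 0, 0.2], [0, 0, 0.85, 0, 0, 0, 0.3], [0, 0, 0.85, 0, 0, 0, 0.5], [0, 0, 0.85, 0, 0, 0, 0.6], [0, 0, 0.85, 0, 0, 0, 0.6], [0, 0, 0.85, 0, 0, 0, 0.6]])

```text
time: 50.9
tcp_pos: [0.5424, -0.1988, 0.0274]
tcp_rot: [2.711, 1.582, -0.006]
wrist_force: [-0.8, 1.0, 5.3]
width: 0.632
finger_force: 25.0
```

drive_tool(series=[[0, 0, -0.25, 0, 0, 0, 0.6], [0, 0, -0.4, 0, 0, 0, 0.6], [0, 0, -0.4, 0, 0, 0, 0.6]])

```text
time: 51.2
tcp_pos: [0.5432, -0.199, 0.0683]
tcp_rot: [2.71, 1.581, -0.004]
wrist_force: [-0.2, -0.6, -1.8]
width: 0.633
finger_force: 25.0
```

```bash
python3 - <<'E'
from h import *
s=bot.state();p=s['tcp_pos'];m=Ro.from_rotvec(s['tcp_rot']).as_matrix();ya=np.degrees(np.arctan2(m[1,1],m[0,1]));print(p,ya,s['width']*88)
T=np.array([.552,-.1474,p[2]])
plan([(T,rot(ya+1))])
E
```

```text
[ 0.54322047 -0.19899844  0.06829959] -29.491156300859267 55.71596143944147
[0.49, -0.18, -0.0, 0.0, 0.0, -0.01] rows 1.0
  -> [ 0.5517 -0.1475  0.068 ] err [0.3 0.1 0.3]
```

drive_tool(series=[[0.2, -0.09, 0, 0, 0, 0, 0.6], [0.4, -0.16, 0, 0, 0, -0.01, 0.6], [0.49, -0.18, 0, 0, 0, -0.01, 0.6], [0.49, -0.18, 0, 0, 0, -0.01, 0.6], [0.49, -0.18, 0, 0, 0, -0.01, 0.6]])

```text
time: 51.7
tcp_pos: [0.5499, -0.1471, 0.0643]
tcp_rot: [2.701, 1.604, -0.01]
wrist_force: [-0.2, 1.0, -2.7]
width: 0.63
finger_force: 25.0
```

drive_tool(series=[[0, 0, 0.2, 0, 0, 0, 0.6], [0, 0, 0.32, 0, 0, 0, 0.6], [0, 0, 0.37, 0, 0, 0, 0.6], [0, 0, 0.37, 0, 0, 0, 0.6], [0, 0, 0.37, 0, 0, 0, 0.6]])

```text
time: 52.2
tcp_pos: [0.5498, -0.1473, 0.0277]
tcp_rot: [2.702, 1.603, -0.009]
wrist_force: [-0.8, -0.1, -2.0]
width: 0.631
finger_force: 25.0
```

drive_tool(series=[[0, 0, 0.02, 0, 0, 0, 0.6], [0, 0, 0.02, 0, 0, 0, 0.6], [0, 0, 0.02, 0, 0, 0, 0.6]])

```text
time: 52.5
tcp_pos: [0.55, -0.1473, 0.0273]
tcp_rot: [2.7, 1.603, -0.008]
wrist_force: [-3.1, 1.0, 4.2]
width: 0.634
finger_force: 25.0
```

drive_tool(series=[[0, 0, -0.01, 0, 0, 0, 0.6], [0, 0, -0.01, 0, 0, 0, 0.5], [0, 0, -0.01, 0, 0, 0, 0.3], [0, 0, -0.01, 0, 0, 0, 0.05], [0, 0, -0.01, 0, 0, 0, 0.05], [0, 0, -0.01, 0, 0, 0, 0.05], [0, 0, -0.01, 0, 0, 0, 0.05]])

```text
time: 53.2
tcp_pos: [0.5498, -0.1468, 0.0267]
tcp_rot: [-2.701, -1.604, 0.009]
wrist_force: [-0.1, -0.3, 0.5]
width: 0.951
finger_force: 0.0
```

drive_tool(series=[[0, 0, -0.3, 0, 0, 0, 0.05], [0, 0, -0.7, 0, 0, 0, 0.05], [0, 0, -1.0, 0, 0, 0, 0.05], [0, 0, -1.0, 0, 0, 0, 0.05]])

```text
time: 53.6
tcp_pos: [0.5527, -0.1473, 0.1329]
tcp_rot: [2.695, 1.601, 0.001]
wrist_force: [0.8, -0.2, 0.5]
width: 0.952
finger_force: 0.0
```

drive_tool(series=[[0, 0, -0.4, 0, 0, 0, 0.3], [-0.3, -0.5, -0.7, 0, 0, 0, 0.6], [-0.6, -1.0, -0.7, 0, 0, 0, 1], [-0.6, -1.0, -0.7, 0, 0, 0, 1], [-0.6, -1.0, -0.7, 0, 0, 0, 1]])

```text
time: 54.1
tcp_pos: [0.4326, -0.1514, 0.1979]
tcp_rot: [2.701, 1.602, -0.008]
wrist_force: [0.3, 0.3, -0.5]
width: 0.536
finger_force: 0.0
```

```bash
python3 - <<'E'
from h import *
c=save('top','t17');s=save('side','s17');jars(scene('',c,s));print(bot.state()['tcp_pos'])
strips(5,[(.5613,-.0466),(.551,-.147)])
B=np.array([.6568,-.1078,0])
plan([((.55,-.12,.20),rot(0)),(B+[0,0,.19],rot(0)),(B+[0,0,.10],rot(0))])
E
```

```text
top lid [ 0.5617 -0.0466  0.0265  0.062 ] 250 strip deg -1.9 36 hue 105.5 [383. 208.]
top lid [ 0.5504 -0.1468  0.0264  0.0619] 260 strip deg -6.4 37 hue 3.0 [419. 212.]
side lid [ 0.6408 -0.1706  0.0348  0.0647] 75 strip deg -29.7 75 hue 6.5 [311. 149.]
side lid [ 0.551  -0.1426  0.026   0.064 ] 83 strip deg -29.1 12 hue 2.0 [335. 155.]
side lid [ 0.6573 -0.0683  0.0591  0.0652] 123 strip deg 76.2 102 hue 1.5 [306. 167.]
side lid [ 0.5649 -0.0456  0.0297  0.064 ] 115 strip deg -20.1 17 hue 104.0 [332. 171.]
[ 0.43433747 -0.15123577  0.19689322]
strip [ 0.5748 -0.0467] 3105 PCA deg -2.0 centroid deg -0.3
strip [ 0.5651 -0.1482] 3287 PCA deg -3.1 centroid deg -4.7
[0.82, 0.86, -0.04, -0.0, 0.0, -0.32] rows 3.4
  -> [ 0.5494 -0.1201  0.1997] err [0.6 0.1 0.3]
[0.11, 1.0, 0.08, -0.0, 0.0, 0.0] rows 2.0
[0.01, 0.07, 0.01, -0.0, 0.0, 0.0] rows 0.1
  -> [ 0.6563 -0.1077  0.19  ] err [ 0.5 -0.1 -0. ]
[0.0, 0.01, 0.9, -0.0, 0.0, 0.0] rows 1.8
  -> [ 0.6568 -0.1079  0.1   ] err [ 0.   0.1 -0. ]
```

Both jars are back in their circles with labels toward the window. Going to the button again.

drive_tool(series=[[0.4, 0.43, -0.04, 0, 0, -0.1, 1], [0.82, 0.86, -0.04, 0, 0, -0.2, 1], [0.82, 0.86, -0.04, 0, 0, -0.32, 1], [0.82, 0.86, -0.04, 0, 0, -0.32, 1], [0.82, 0.86, -0.04, 0, 0, -0.32, 1]])

```text
time: 54.95
tcp_pos: [0.5497, -0.1198, 0.1993]
tcp_rot: [-2.213, -2.225, 0.01]
wrist_force: [-0.1, 0.9, -0.2]
width: 0.003
finger_force: 0.0
```

drive_tool(series=[[0.06, 0.5, 0.04, 0, 0, 0, 1], [0.11, 1.0, 0.08, 0, 0, 0, 1], [0.11, 1.0, 0.08, 0, 0, 0, 1], [0.11, 1.0, 0.08, 0, 0, 0, 1]])

```text
time: 55.35
tcp_pos: [0.649, -0.1088, 0.1893]
tcp_rot: [-2.214, -2.221, 0.013]
wrist_force: [0.4, -0.0, -0.3]
width: 0.004
finger_force: 0.0
```

```bash
python3 - <<'E'
from h import *
B=np.array([.6568,-.1078,0]);print(bot.state()['tcp_pos'],bot.state()['width'])
plan([(B+[0,0,.092],rot(0))])
c=save('side','s18');jars(scene('',load('t12'),c)[1:])
E
```

```text
[ 0.6489639  -0.10881374  0.18925555] 0.0035429516932003803
[0.01, 0.09, 0.97, -0.01, 0.0, 0.0] rows 1.9
  -> [ 0.657  -0.108   0.0922] err [-0.2  0.2 -0.2]
top lid [ 0.6443 -0.1759  0.0282  0.0649] 61 strip deg -45.8 61 hue 4.0 [311. 149.]
top lid [ 0.5492 -0.1415  0.0245  0.0641] 83 strip deg -30.8 12 hue 2.0 [335. 155.]
top lid [ 0.6623 -0.0879  0.0687  0.0643] 177 strip deg 0.0 0 hue 2.0 [307. 166.]
top lid [ 0.5643 -0.0457  0.031   0.0636] 121 strip deg -14.6 17 hue 104.0 [332. 171.]
```

drive_tool(series=[[0.01, 0.08, 0.4, 0, 0, 0, 1], [0.01, 0.08, 0.7, 0, 0, 0, 1], [0.01, 0.08, 0.9, 0, 0, 0, 1], [0.01, 0.08, 0.97, 0, 0, 0, 1], [0.01, 0.08, 0.97, 0, 0, 0, 1]])

```text
time: 55.9
tcp_pos: [0.6555, -0.1085, 0.0963]
tcp_rot: [-2.218, -2.224, 0.008]
wrist_force: [-0.4, -0.5, -0.6]
width: 0.008
finger_force: 0.0
```

drive_tool(series=[[0, 0, 0.04, 0, 0, 0, 1], [0, 0, 0.08, 0, 0, 0, 1], [0, 0, 0.1, 0, 0, 0, 1], [0, 0, 0.1, 0, 0, 0, 1]])

```text
time: 56.3
tcp_pos: [0.6563, -0.1083, 0.0852]
tcp_rot: [-2.216, -2.225, 0.008]
wrist_force: [-0.9, -0.6, 0.8]
width: 0.009
finger_force: 0.0
```

drive_tool(series=[[0, 0, 0.02, 0, 0, 0, 1], [0, 0, 0.03, 0, 0, 0, 1], [0, 0, 0.03, 0, 0, 0, 1], [0, 0, 0.03, 0, 0, 0, 1]])

```text
time: 56.7
tcp_pos: [0.6565, -0.1083, 0.0826]
tcp_rot: [-2.217, -2.225, 0.008]
wrist_force: [0.5, 0.4, 2.3]
width: 0.004
finger_force: 0.9
```

drive_tool(series=[[0, 0, 0.03, 0, 0, 0, 1], [0, 0, 0.05, 0, 0, 0, 1], [0, 0, 0.07, 0, 0, 0, 1], [0, 0, 0.07, 0, 0, 0, 1], [0, 0, 0.07, 0, 0, 0, 1]])

```text
time: 57.2
tcp_pos: [0.6567, -0.1083, 0.0782]
tcp_rot: [2.217, 2.225, -0.006]
wrist_force: [-3.9, 1.9, 13.2]
width: 0.004
finger_force: 6.4
```

drive_tool(series=[[0, 0, -0.2, 0, 0, 0, 1], [0, 0, -0.6, 0, 0, 0, 1], [0, 0, -1.0, 0, 0, 0, 1], [0, 0, -1.0, 0, 0, 0, 1]])

```text
time: 57.6
tcp_pos: [0.6589, -0.1084, 0.1825]
tcp_rot: [2.212, 2.22, 0.001]
wrist_force: [0.2, 0.8, -0.1]
width: 0.006
finger_force: 0.0
```

drive_tool(series=[[0.5, -0.5, -0.4, 0, 0, 0, 1], [1.0, -1.0, -0.5, 0, 0, 0, 1], [1.0, -1.0, -0.5, 0, 0, 0, 1], [1.0, -1.0, -0.5, 0, 0, 0, 1]])

```text
time: 58.0
tcp_pos: [0.5545, -0.005, 0.2277]
tcp_rot: [-2.213, -2.23, 0.004]
wrist_force: [0.7, 0.0, 0.1]
width: 0.009
finger_force: 0.0
```

drive_tool(series=[[0.5, -0.5, 0, 0, 0, 0, 1], [0.8, -1.0, 0, 0, 0, 0, 1], [0.8, -1.0, 0, 0, 0, 0, 1], [0.8, -1.0, 0, 0, 0, 0, 1]])

```text
time: 58.4
tcp_pos: [0.4546, 0.0728, 0.2254]
tcp_rot: [-2.213, -2.227, 0.008]
wrist_force: [0.8, 0.6, 1.0]
width: 0.007
finger_force: 0.0
```

```bash
python3 - <<'E'
from h import *
c=save('top','t19');s=save('side','s19');jars(scene('',c,s));print(bot.state()['tcp_pos'])
strips(3,[(.5613,-.0466),(.551,-.147)])
W=cloud(c)
for k in(-.1,0,.1):
    G=RC+k*RX;m=(abs(W[...,0]-G[0])<.045)&(abs(W[...,1]-G[1])<.045)&(W[...,2]<.13)&(W[...,2]>.1);P=W[m]-RC;print(m.sum(),np.median(P@RX),np.median(P[:,2]))
m=(abs(W[...,0]-.6568)<.01)&(abs(W[...,1]+.1078)<.01);print('button z',np.median(W[m][:,2]))
E
```

```text
top lid [ 0.5613 -0.0462  0.0262  0.0622] 259 strip deg -2.6 35 hue 102.0 [383. 208.]
top lid [ 0.55   -0.1471  0.026   0.0622] 251 strip deg -4.7 32 hue 3.0 [419. 213.]
side lid [ 0.6504 -0.1713  0.033   0.0646] 73 strip deg -116.0 73 hue 4.0 [311. 149.]
side lid [ 0.5493 -0.1446  0.0262  0.063 ] 87 strip deg -21.4 12 hue 2.0 [335. 155.]
side lid [ 0.6686 -0.053   0.0414  0.0643] 109 strip deg -177.9 103 hue 4.0 [305. 168.]
side lid [ 0.5601 -0.0469  0.0302  0.0642] 110 strip deg -6.9 17 hue 104.0 [332. 171.]
[0.45651958 0.07127246 0.22498323]
strip [ 0.5747 -0.0468] 2991 PCA deg -3.0 centroid deg -0.7
strip [ 0.565  -0.1481] 3103 PCA deg -2.5 centroid deg -4.5
89 -0.09894594658096613 0.11475344660614656
99 -0.0004990730095499232 0.11420939844994046
109 0.09979098360188972 0.11319530583018655
button z 0.08352904010344903
```

Everything is in place, the button was pressed home and has sprung back. Handing in.

```bash
python3 -c "
from rig import bot
print(bot.job_done())"
```

```text
the job is handed in; nothing more can be done
None
```

I handed the job in with all three boards (red, blue, black/white) standing on the rack base, both jars in their circles with labels within a few degrees of square to the window, and the button pressed fully down and released; the first press came out with the red jar found knocked aside, so I put it back and pressed again.

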